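# Charge the solder-bar feed cradle from the stock rack

### The arm

A 6-joint arm with a two-finger parallel gripper is mounted at the origin on a cart in front of the work surface, level with it; the furniture and walls round the work are solid. World frame = base frame: x ahead of the robot, y to its left, z up, the work surface at z = 0. Lengths are in m, angles in rad, forces in N, time in s.
With the tool pointing down it reaches from about 0.35 to 0.975 m from the base axis. Payload 4.9 kg.
Tool frame: the origin (TCP) lies on the centre line of the jaws, within the pads' length; the fingertips stand 11 mm ahead of it and the grasp point (between the pads) lies 8 mm behind it; z points along the fingers, y is the direction in which the jaws open and shut (so a half turn about z gives the same grasp; the last joint's range is limited). The gripper opens to 85 mm and grips with 20 to 120 N. Pads are 22 mm wide; open, the fingers measure 114 mm over their backs; the gripper's body (76 mm by 85 mm) begins 54 mm behind the grasp point. The pads swing forward as they close: fully open they stand 13 mm farther back than shut.
Start: joints at [-1.357, 0.053, 1.613, -0, 1.476, -0.119], TCP at [0.204, -0.591, 0.242] pointing down, gripper open.
Joint ranges: [-3.01, 3.01], [-1.01, 2.22], [0.06, 2.58], [-1.02, 4.17], [0.09, 2.62], [-3.14, 3.14]. Speed limits (rad/s): [2.57, 2.57, 3.14, 3.14, 3.14, 3.14].

### API

Orientations are given as a rotation vector (axis times angle).
In Python, from station import ctrl gives the robot as it stands.
- The arm moves only by the tool send_rows, never from a script. Its argument "series" is a list of rows, each an object of numbers: "tx", "ty", "tz": the shift along the tool's x, y, z in cm; "wx", "wy", "wz": the turn, a rotation vector about the tool's x, y, z in rad; "jaw": the closure, from 0 (fully open) to 1 (shut). In form: [{"tx": .., "ty": .., "tz": .., "wx": .., "wy": .., "wz": .., "jaw": ..}, ...]. A call has 1 to 5 rows; each row shifts and turns the pose as measured when the row begins, along the tool's axes as they then stand; what a row does not reach is not made up. A row lasts 1/8 s, in which the tool goes at most 62.5 mm and 10.7 degrees, less where a joint would pass 70% of its speed; a pose out of reach is approached as far as the arm can. A call is refused whole if a number of a shift passes 6.25 or a number of a turn 0.188, either way. A call with a gripper value outside its range is refused whole. The fingers move at their own pace and stop on an object; "squeeze" is the grip in N (left out, the last holds). Time passes only in rows, so rows that do not move let the fingers close. It gives the time, the measured TCP pose, the force and the opening at its end, in the units of the state.
- ctrl.get_obs(): the state, without advancing time (a new reading comes with each control period).
- ctrl.get_image(name): name is "scene" or "top" or "wrist"; returns the picture (400x640x3 uint8, red, green, blue); there is no depth.
- ctrl.camera_info(name): a dict with "mtx" (3x3 intrinsics, pixels), "R" (3x3) and "t" (3): a world point X has camera coordinates R X + t. Camera axes: x right, y down, z forward; pixel columns grow to the right and rows downward; lengths in m; the calibration is good to about 2 mm. The wrist camera is an equidistant fisheye: a pixel r from the principal point sees the ray r / f radians off the axis. A picture is of the moment at which its call begins: read the wrist's pose just before it. camera_info takes no time and is no camera call; for the wrist camera it gives the pose at the moment of the call.
- ctrl.finish_job(): hands the job in, once; it reports no verdict.
The state is a dict: "t": time; "q": joint angles; "dq": joint speeds; "effort": joint torques, N m; "tool_pos": TCP position; "tool_rot": TCP orientation; "contact_force": force on the tool from outside, world axes, zero at the start; "wrist_torque": the same for the moment, N m; "opening": finger opening in m.
Only numpy, scipy, OpenCV 4.12 (cv2) and the standard library are available. Lean on these libraries where they do the work, as an engineer would, in place of code of your own. Each camera call takes 0.05 s, during which the arm holds its last target.

### The job

Charge the bar-feed cradle for the dip pan: lift the green tool caddy off its rubber pad in front of the stock rack and set it down upright on the bench well clear of the rack, then draw every solder bar out of its pigeonhole and press each one down into a clip of its own in the cradle, about centred end to end, until it sits on the fork seats and the sprung jaw has snapped shut over it. When the rack is empty and all bars are clipped in, put the caddy back on its rubber pad, centred and with its handle parallel to the row of pigeonholes; leave the cup, bottle and jar standing where they are.

Things in the scene. Friction and masses are not known exactly. Their poses are not given: they have to be found in the camera images.
- rack: Grey steel stock rack, fixed on the bench: a platform 154 (x) x 306 (y) mm with its deck 80 mm above the bench. Origin on the bench, 146 mm from its pigeonhole end, 160 mm from the other. On the deck stand three roofed pigeonholes side by side at the -y end (centres x = -48, 0, +48 mm; each 40 mm wide); the caddy's pad is at the +y end. Solder bars lie on the deck along y, about 63 mm of each in a pigeonhole.
- rack_mouth (a point): Front edge of the pigeonholes' roof, above the middle one, 106 mm above the bench and 26 mm above the deck (roof underside 23 mm); axes as the rack's. The pigeonholes are closed at the back, 64 mm behind this point: a bar comes out only by sliding at least 70 mm towards the rack's +y along the deck, then it can be lifted.
- rack_pad (a point): Centre of the black rubber pad (150 x 84 mm, flush with the rack's deck, 80 mm above the bench); axes as the rack's. The caddy's place: centred on it, handle along the rack's x axis (either way round).
- caddy_grip (a point): Centre of the round wooden bar handle (14 mm thick, 136 mm long, along x) of the green steel tool caddy: an open box 140 (x) x 76 (y) x 50 mm holding brass fittings, 0.5 to 0.85 kg. The handle's axis is 95 mm above the caddy's underside, free beneath, between two end straps; z points up when the caddy stands.
- cradle: Dark steel bar-feed cradle, fixed on the bench: a stand 168 (x) x 150 (y) x 41 mm, origin at the centre of its underside. Three clips side by side along x, 52 mm apart. Each has two steel forks, 44 mm either side of its middle along y, with 20 mm slots and seats 81 mm above the bench, and one brass jaw with a nose beside each fork, on a pin below.
- clip_1 (a point): Where the centre of a fully seated bar lies in clip 1 (-x side of the cradle), 87 mm above the bench; the bar lies along y (either way round), axes as the cradle's. On the slot's -x side stand tall tines flared at the top (119 mm above the bench). Between the forks (80 mm along y) fingers have room down to the pin, 54 mm above the bench.
- jaw_1 (a joint): Angle of the sprung jaw of clip 1, on the +x side of the slot, rad: 0 shut, also over a seated bar; about 0.15 while a bar passes. A bar pressed down (about 8 to 22 N) on its sloping nose (top 112 mm, tip 95 mm above the bench) pushes it open towards +x; it snaps back over the bar's top edge.
- clip_2 (a point): Where the centre of a fully seated bar lies in clip 2 (middle of the cradle), 87 mm above the bench; the bar lies along y (either way round), axes as the cradle's. On the slot's -x side stand tall tines flared at the top (119 mm above the bench). Between the forks (80 mm along y) fingers have room down to the pin, 54 mm above the bench.
- jaw_2 (a joint): Angle of the sprung jaw of clip 2, on the +x side of the slot, rad: 0 shut, also over a seated bar; about 0.15 while a bar passes. A bar pressed down (about 8 to 22 N) on its sloping nose (top 112 mm, tip 95 mm above the bench) pushes it open towards +x; it snaps back over the bar's top edge.
- clip_3 (a point): Where the centre of a fully seated bar lies in clip 3 (+x side of the cradle), 87 mm above the bench; the bar lies along y (either way round), axes as the cradle's. On the slot's -x side stand tall tines flared at the top (119 mm above the bench). Between the forks (80 mm along y) fingers have room down to the pin, 54 mm above the bench.
- jaw_3 (a joint): Angle of the sprung jaw of clip 3, on the +x side of the slot, rad: 0 shut, also over a seated bar; about 0.15 while a bar passes. A bar pressed down (about 8 to 22 N) on its sloping nose (top 112 mm, tip 95 mm above the bench) pushes it open towards +x; it snaps back over the bar's top edge.
- bar_1_mid (a point): Centre of a cast solder bar, 186 (its y) x 16 (its x) x 12 mm (its z), 0.22 kg, plain grey; at the start it lies in a pigeonhole of the rack. Two or three of the three bars are there in a run.
- bar_2_mid (a point): Centre of a cast solder bar, 186 (its y) x 16 (its x) x 12 mm (its z), 0.22 kg, plain grey; at the start it lies in a pigeonhole of the rack. Two or three of the three bars are there in a run.
- bar_3_mid (a point): Centre of a cast solder bar, 186 (its y) x 16 (its x) x 12 mm (its z), 0.22 kg, plain grey; at the start it lies in a pigeonhole of the rack. Two or three of the three bars are there in a run.
- steel_cup: Bystander: stainless cup, 70 mm across and 85 mm high, standing on the bench; origin at the centre of its underside.
- flux_bottle: Bystander: plastic bottle with spout, 53 mm across and 169 mm high, standing on the bench; origin at the centre of its underside.
- cot_jar: Bystander: jar with a screw lid, 62 mm across and 66 mm high, standing on the bench; origin at the centre of its underside.

How it is judged:
On the way, in this order (a step that is already met when the one before it is completed fails the run):
1. the caddy stands upright on the bench, released, clear of the rack (horizontal distance between caddy_grip and rack_pad above 0.11 m and angle between caddy_grip's own z axis and vertical below 0.15 rad and height (world z) of caddy_grip below 0.106 m and contact force between the fingers and caddy below 0.05 N and linear speed of caddy below 0.02 m/s), for 0.2 s.
2. every bar is clipped into the cradle (((horizontal distance between bar_1_mid and clip_1 below 0.025 m and z of bar_1_mid in the frame of clip_1 between -0.004 and 0.004 m and angle between bar_1_mid's own y axis and vertical between 1.5 and 1.64 rad and value of joint jaw_1 below 0.05 rad) or (horizontal distance between bar_1_mid and clip_2 below 0.025 m and z of bar_1_mid in the frame of clip_2 between -0.004 and 0.004 m and angle between bar_1_mid's own y axis and vertical between 1.5 and 1.64 rad and value of joint jaw_2 below 0.05 rad) or (horizontal distance between bar_1_mid and clip_3 below 0.025 m and z of bar_1_mid in the frame of clip_3 between -0.004 and 0.004 m and angle between bar_1_mid's own y axis and vertical between 1.5 and 1.64 rad and value of joint jaw_3 below 0.05 rad)) and ((horizontal distance between bar_2_mid and clip_1 below 0.025 m and z of bar_2_mid in the frame of clip_1 between -0.004 and 0.004 m and angle between bar_2_mid's own y axis and vertical between 1.5 and 1.64 rad and value of joint jaw_1 below 0.05 rad) or (horizontal distance between bar_2_mid and clip_2 below 0.025 m and z of bar_2_mid in the frame of clip_2 between -0.004 and 0.004 m and angle between bar_2_mid's own y axis and vertical between 1.5 and 1.64 rad and value of joint jaw_2 below 0.05 rad) or (horizontal distance between bar_2_mid and clip_3 below 0.025 m and z of bar_2_mid in the frame of clip_3 between -0.004 and 0.004 m and angle between bar_2_mid's own y axis and vertical between 1.5 and 1.64 rad and value of joint jaw_3 below 0.05 rad)) and ((horizontal distance between bar_3_mid and clip_1 below 0.025 m and z of bar_3_mid in the frame of clip_1 between -0.004 and 0.004 m and angle between bar_3_mid's own y axis and vertical between 1.5 and 1.64 rad and value of joint jaw_1 below 0.05 rad) or (horizontal distance between bar_3_mid and clip_2 below 0.025 m and z of bar_3_mid in the frame of clip_2 between -0.004 and 0.004 m and angle between bar_3_mid's own y axis and vertical between 1.5 and 1.64 rad and value of joint jaw_2 below 0.05 rad) or (horizontal distance between bar_3_mid and clip_3 below 0.025 m and z of bar_3_mid in the frame of clip_3 between -0.004 and 0.004 m and angle between bar_3_mid's own y axis and vertical between 1.5 and 1.64 rad and value of joint jaw_3 below 0.05 rad))), for 0.2 s.
At the end, for the whole second after the job is handed in: Each bar lies level on the seats of its own clip (centre within 25 mm of the clip's middle from above, 4 mm in height), that jaw shut (under 0.05 rad); caddy upright on its pad, within 25 mm of its centre, handle within 0.2 rad of the rack's x; all at rest (all of step 2 and horizontal distance between caddy_grip and rack_pad below 0.025 m and angle between the x axis of caddy_grip and the x axis of rack_pad, either way round below 0.2 rad and angle between caddy_grip's own z axis and vertical below 0.08 rad and z of caddy_grip in the frame of rack_pad between 0.09 and 0.1 m and linear speed of each of caddy, bar_1, bar_2, bar_3 below 0.02 m/s); the robot touches nothing.
It fails at once if the cup is knocked over or shoved more than 5 cm (distance of steel_cup from where it was at the start of the episode above 0.05 m or angle between steel_cup's own z axis and vertical above 0.5 rad).
It fails at once if the bottle is knocked over or shoved more than 5 cm (distance of flux_bottle from where it was at the start of the episode above 0.05 m or angle between flux_bottle's own z axis and vertical above 0.5 rad).
It fails at once if the jar is knocked over or shoved more than 5 cm (distance of cot_jar from where it was at the start of the episode above 0.05 m or angle between cot_jar's own z axis and vertical above 0.5 rad).
Of bar_1, bar_2, bar_3 only 2 to 3 are there at a start; the rules pass over those that are not, and their reading is None.
At some moment in a run one of caddy may be knocked a few centimetres aside while the robot is not near it.
Once in a run the grip may slacken for a moment while it holds something.
It also fails if it takes over 210 s, if anything falls off the work surface, if the arm or the gripper's body presses on something with over 40 N, if the wrist force passes 120 N, or if a joint passes its speed limit or range.

## Working session

There is one attempt and no reset: what is moved stays moved. The work goes in short steps, Python scripts to look and compute and a tool call to move; the robot and the scene stay as the last step left them, time stands still between calls to the robot, and variables do not carry over. Pictures are saved under pics/ and viewed, and the job is handed in when it is done.

Besides the shell and the picture viewer there is one more tool, called after "Call:" by a JSON object that holds its "name" and its "arguments", one argument or row to a line. send_rows: Moves the arm, as the interface text tells. Its arguments: {"type":"object","properties":{"series":{"type":"array"},"squeeze":{"type":"number"}},"required":["series"]}

```bash
ls; mkdir -p pics; cat > h.py <<'E'
import numpy as np, cv2
from scipy.spatial.transform import Rotation as Rn
from station import ctrl
def snap(name,fn):
    im=ctrl.get_image(name); cv2.imwrite('pics/'+fn,im[:,:,::-1]); return im
def px2ray(name,u,v,ci=None):
    ci=ci or ctrl.camera_info(name); K=np.array(ci['mtx']);R=np.array(ci['R']);t=np.array(ci['t'])
    x=(u-K[0,2])/K[0,0]; y=(v-K[1,2])/K[1,1]
    if name=='wrist':
        r=np.hypot(x,y); d=np.array([np.sin(r)*x/max(r,1e-9),np.sin(r)*y/max(r,1e-9),np.cos(r)])
    else: d=np.array([x,y,1.])
    return -R.T@t, R.T@d
def atz(name,u,v,z,ci=None):
    c,d=px2ray(name,u,v,ci); return c+d*(z-c[2])/d[2]
def proj(name,X,ci=None):
    ci=ci or ctrl.camera_info(name); K=np.array(ci['mtx']);R=np.array(ci['R']);t=np.array(ci['t'])
    c=R@np.array(X,float)+t
    if name=='wrist':
        r=np.hypot(c[0],c[1]); th=np.arctan2(r,c[2]); x,y=c[0]/r*th,c[1]/r*th
    else: x,y=c[:2]/c[2]
    return np.array([K[0,0]*x+K[0,2],K[1,1]*y+K[1,2]])
def st():
    o=ctrl.get_obs(); print('t',round(o['t'],2),'pos',np.round(o['tool_pos'],4),'op',round(o['opening'],4),'F',np.round(o['contact_force'],1)); print(np.round(Rn.from_rotvec(o['tool_rot']).as_matrix(),3).tolist(), 'q',np.round(o['q'],2)); return o
def rel(p,zax=None,xax=None):
    """shift in tool cm to world point p; turn so tool z = down & tool x nearest"""
    o=ctrl.get_obs(); R=Rn.from_rotvec(o['tool_rot']).as_matrix()
    print('shift cm',np.round(R.T@(np.array(p)-o['tool_pos'])*100,2))
    if xax is not None:
        z=np.array([0,0,-1.]) if zax is None else np.array(zax)
        x=np.array(xax,float); x=x-z*(x@z); x/=np.linalg.norm(x)
        T=np.column_stack([x,np.cross(z,x),z]); print('turn',np.round(Rn.from_matrix(R.T@T).as_rotvec(),3))
E
python3 - <<'E'
from h import *
st()
for n in('scene','top','wrist'):
    snap(n,n+'0.png'); ci=ctrl.camera_info(n); print(n,np.round(ci['mtx'],1).tolist(),np.round(-np.array(ci['R']).T@ci['t'],3),np.round(ci['R'],3).tolist())
E
```

```text
pics
t 0.0 pos [ 0.204  -0.5901  0.2411] op 0.0854 F [ 1.  -0.5  0.4]
[[0.945, 0.327, -0.0], [0.327, -0.945, 0.002], [0.0, -0.002, -1.0]] q [-1.36  0.05  1.61  0.    1.48 -0.12]
scene [[507.6, 0.0, 318.8], [0.0, 507.6, 199.4], [0.0, 0.0, 1.0]] [ 1.488 -0.022  1.129] [[0.035, 0.999, 0.012], [0.758, -0.019, -0.652], [-0.651, 0.032, -0.758]]
top [[481.5, 0.0, 323.2], [0.0, 481.5, 196.0], [0.0, 0.0, 1.0]] [ 0.526 -0.006  1.754] [[0.028, -1.0, 0.003], [-0.999, -0.028, -0.041], [0.041, -0.002, -0.999]]
wrist [[309.7, 0.0, 314.2], [0.0, 309.7, 199.2], [0.0, 0.0, 1.0]] [ 0.28  -0.565  0.372] [[0.327, -0.945, -0.002], [-0.896, -0.311, 0.316], [-0.299, -0.102, -0.949]]
```

View pics/scene0.png

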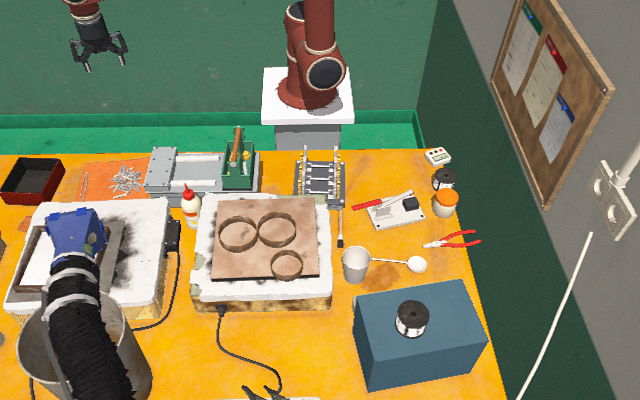

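View pics/top0.png

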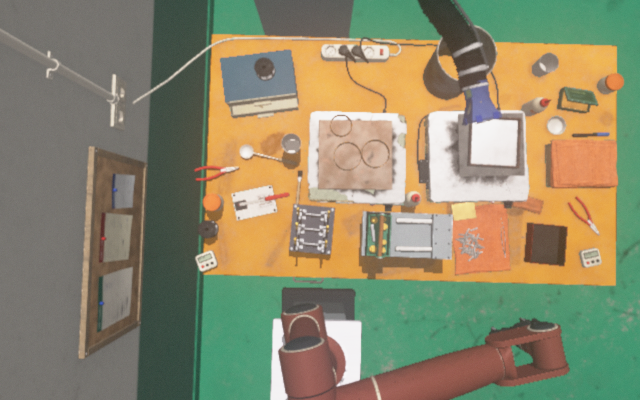

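View pics/wrist0.png

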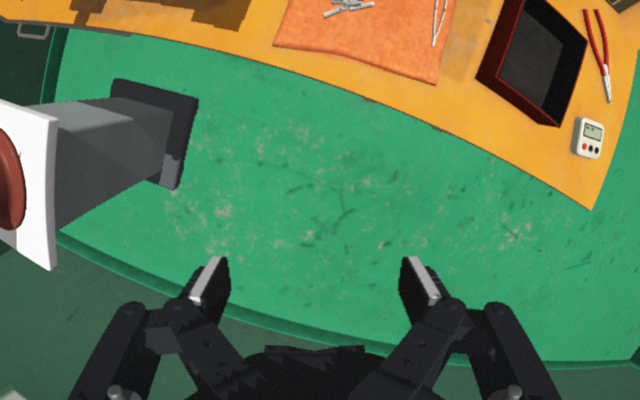

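The scene camera shows the rack at about (200,172), the caddy at (240,165), the cradle at (320,178), the bottle at (191,205), the cup at (356,263) and the jar at (445,203). I'll enlarge the work area.

```bash
python3 - <<'E'
import cv2
a=cv2.imread('pics/top0.png'); cv2.imwrite('pics/topc.png',cv2.resize(a[185:285,280:470],None,fx=4,fy=4,interpolation=cv2.INTER_CUBIC))
a=cv2.imread('pics/scene0.png'); cv2.imwrite('pics/scenec.png',cv2.resize(a[110:240,135:355],None,fx=3.6,fy=3.6,interpolation=cv2.INTER_CUBIC))
E
```

```text
(no output)
```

View pics/topc.png

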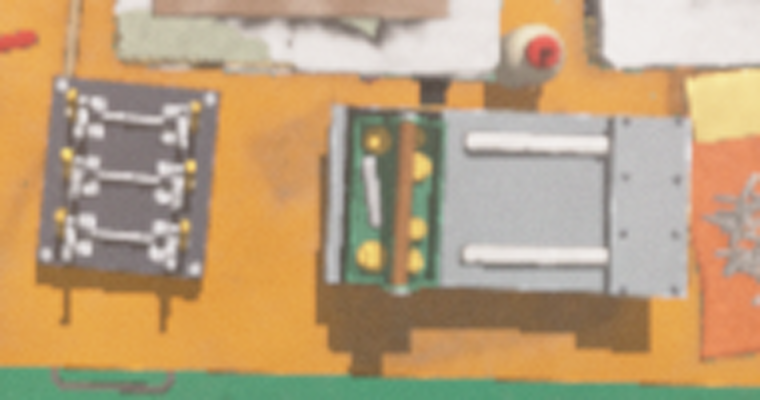

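View pics/scenec.png

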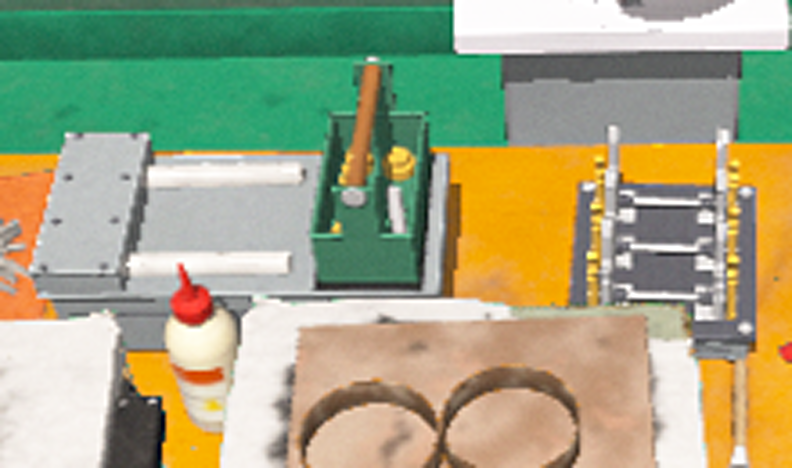

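```bash
cat > m.py <<'E'
from h import *
def tc(u,v,z,n='top'): return atz(n,280+(u-1.5)/4,185+(v-1.5)/4,z)
print('roof');  
for p in[(610,115),(690,118),(688,297),(610,291)]: print(np.round(tc(*p,.106),4))
print('deck')
for p in[(334,105),(327,282)]: print(np.round(tc(*p,.08),4))
print('cradle')
for p in[(57,77),(219,92),(201,290),(38,262)]: print(np.round(tc(*p,.041),4))
print('caddy handle')
for p in[(409,121),(400,288)]: print(np.round(tc(*p,.175),4))
print('bars z .092')
for p in[(466,133),(466,152),(607,136),(607,153),(463,245),(463,265),(607,246),(607,264)]: print(np.round(tc(*p,.092),4))
E
python3 m.py; python3 - <<'E'
from h import *
print('bottle',atz('top',415,197,.14),'cup',atz('top',291,142,.085),'jar',atz('top',212,202,.066))
E
```

```text
roof
[ 0.5433 -0.384   0.106 ]
[ 0.5426 -0.4525  0.106 ]
[ 0.3901 -0.4533  0.106 ]
[ 0.3934 -0.3867  0.106 ]
deck
[ 0.5457 -0.1499  0.08  ]
[ 0.3924 -0.1475  0.08  ]
cradle
[0.5642 0.0937 0.041 ]
[ 0.5549 -0.0507  0.041 ]
[ 0.3792 -0.0394  0.041 ]
[0.3999 0.1056 0.041 ]
caddy handle
[ 0.5331 -0.2035  0.175 ]
[ 0.3967 -0.1992  0.175 ]
bars z .092
[ 0.5245 -0.2632  0.092 ]
[ 0.5082 -0.2636  0.092 ]
[ 0.5253 -0.3849  0.092 ]
[ 0.5107 -0.3852  0.092 ]
[ 0.4282 -0.2627  0.092 ]
[ 0.4111 -0.2631  0.092 ]
[ 0.4308 -0.3867  0.092 ]
[ 0.4153 -0.3869  0.092 ]
bottle [ 0.59628717 -0.31766768  0.14      ] cup [0.77846369 0.10762734 0.085     ] jar [0.56230473 0.37919332 0.066     ]
```

Call:
{"name": "send_rows", "arguments": {
  "series": [
    {"wz":0.17,"tz":-2},
    {"wz":0.16,"tz":-2},
    {"tz":0}
  ]
}}

```text
invalid input at $.series[0]: expected keys tx, ty, tz, wx, wy, wz, jaw
```

```bash
python3 - <<'E'
from h import *
st(); rel([.40,-.2,.28],xax=[1,0,0])
E
```

```text
t 0.15 pos [ 0.2041 -0.5903  0.2413] op 0.0852 F [-0.4 -0.2  0.1]
[[0.945, 0.327, -0.0], [0.327, -0.945, 0.002], [0.0, -0.002, -1.0]] q [-1.36  0.05  1.61 -0.    1.48 -0.12]
shift cm [ 31.27 -30.49  -3.81]
turn [-0.002  0.     0.333]
```

All keys are required.

Call:
{"name": "send_rows", "arguments": {
  "series": [
    {"tx":0,"ty":0,"tz":-2,"wx":0,"wy":0,"wz":0.17,"jaw":0},
    {"tx":0,"ty":0,"tz":-2,"wx":0,"wy":0,"wz":0.163,"jaw":0},
    {"tx":2.5,"ty":-5,"tz":0,"wx":0,"wy":0,"wz":0,"jaw":0},
    {"tx":2.5,"ty":-5,"tz":0,"wx":0,"wy":0,"wz":0,"jaw":0},
    {"tx":2.5,"ty":-5,"tz":0,"wx":0,"wy":0,"wz":0,"jaw":0}
  ]
}}

```text
t: 0.78
tool_pos: [0.2807, -0.439, 0.2799]
tool_rot: [-3.135, 0.027, 0.002]
contact_force: [0.8, 0.1, -0.6]
opening: 0.0855
```

```bash
python3 - <<'E'
from h import *
st(); rel([.40,-.2,.28],xax=[1,0,0])
E
```

```text
t 0.78 pos [ 0.2807 -0.439   0.2799] op 0.0855 F [ 0.8  0.1 -0.6]
[[1.0, -0.017, -0.001], [-0.017, -1.0, 0.007], [-0.001, -0.007, -1.0]] q [-1.15 -0.21  1.8   0.    1.56  0.44]
shift cm [ 11.51 -24.11   0.14]
turn [-0.007  0.001 -0.017]
```

Call:
{"name": "send_rows", "arguments": {
  "series": [
    {"tx":2.9,"ty":-6,"tz":0,"wx":0,"wy":0,"wz":-0.017,"jaw":0},
    {"tx":2.9,"ty":-6,"tz":0,"wx":0,"wy":0,"wz":0,"jaw":0},
    {"tx":2.9,"ty":-6,"tz":0,"wx":0,"wy":0,"wz":0,"jaw":0},
    {"tx":2.8,"ty":-6,"tz":0,"wx":0,"wy":0,"wz":0,"jaw":0},
    {"tx":0,"ty":0,"tz":0,"wx":0,"wy":0,"wz":0,"jaw":0}
  ]
}}

```text
t: 1.4
tool_pos: [0.3897, -0.2098, 0.2802]
tool_rot: [-3.134, -0.006, -0.0]
contact_force: [0.2, -1.4, -0.6]
opening: 0.0855
```

```bash
python3 - <<'E'
from h import *
st(); rel([.465,-.2,.167],xax=[1,0,0]); np.save('ci1.npy',ctrl.camera_info('wrist'),allow_pickle=True); snap('wrist','w1.png')
E
```

```text
t 1.4 pos [ 0.3897 -0.2098  0.2802] op 0.0855 F [ 0.2 -1.4 -0.6]
[[1.0, 0.004, 0.0], [0.004, -1.0, 0.008], [0.0, -0.008, -1.0]] q [-0.67 -0.42  1.97  0.01  1.6   0.9 ]
shift cm [ 7.53 -0.86 11.33]
turn [-0.008 -0.     0.004]
```

View pics/w1.png

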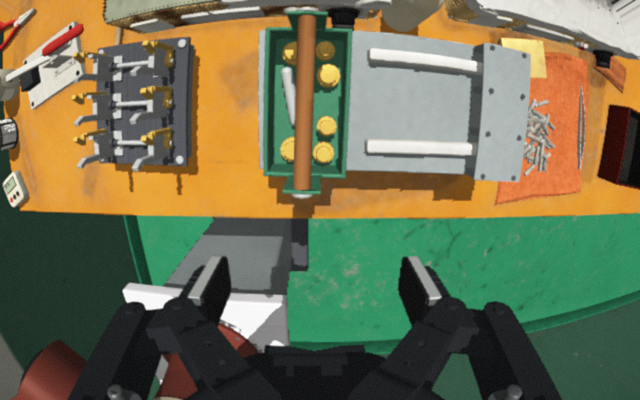

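The wrist view shows the handle running from (305,13) to (299,192), bars at (422,60) and (418,147), and the cradle at (140,105).

```bash
python3 - <<'E'
from h import *
im=cv2.imread('pics/w1.png')
cv2.imwrite('pics/w1c.png',cv2.resize(im[20:180,60:200],None,fx=4,fy=3.6,interpolation=cv2.INTER_CUBIC))
ci=np.load('ci1.npy',allow_pickle=True).item()
for p in[(304.5,30),(303,100),(300.5,170),(299,192)]: print(np.round(atz('wrist',*p,.175,ci),4))
print('bars/mouth')
for p in[(368,53,.086),(366,147,.086),(477,68,.092),(471,148,.092),(481,43,.106),(473,177,.106)]: print(np.round(atz('wrist',*p,ci),4))
E
```

```text
[ 0.5234 -0.2019  0.175 ]
[ 0.4693 -0.2009  0.175 ]
[ 0.415  -0.1989  0.175 ]
[ 0.3971 -0.1976  0.175 ]
bars/mouth
[ 0.5205 -0.2637  0.086 ]
[ 0.4204 -0.2639  0.086 ]
[ 0.5164 -0.3869  0.092 ]
[ 0.4256 -0.3854  0.092 ]
[ 0.5428 -0.3841  0.106 ]
[ 0.3953 -0.3847  0.106 ]
```

View pics/w1c.png

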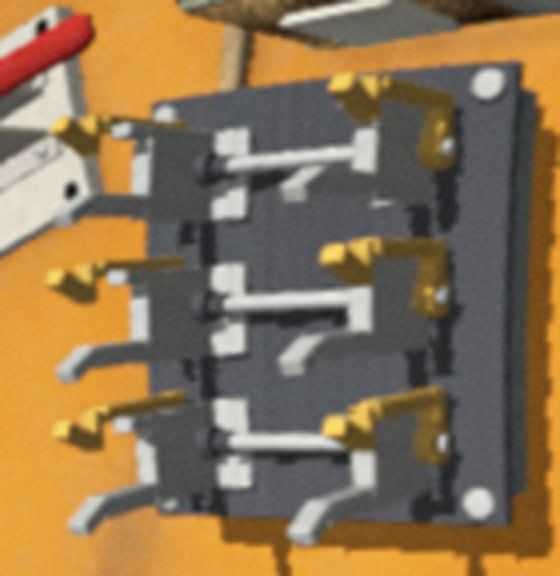

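Call:
{"name": "send_rows", "arguments": {
  "series": [
    {"tx":3.8,"ty":-0.9,"tz":0,"wx":0,"wy":0,"wz":0.02,"jaw":0},
    {"tx":3.8,"ty":0,"tz":1,"wx":0,"wy":0,"wz":0,"jaw":0},
    {"tx":0,"ty":0,"tz":5,"wx":0,"wy":0,"wz":0,"jaw":0},
    {"tx":0,"ty":0,"tz":4,"wx":0,"wy":0,"wz":0,"jaw":0},
    {"tx":0,"ty":0,"tz":0,"wx":0,"wy":0,"wz":0,"jaw":0}
  ]
}}

```text
t: 2.08
tool_pos: [0.4657, -0.2098, 0.178]
tool_rot: [-3.138, 0.045, 0.0]
contact_force: [0.0, 0.4, 0.5]
opening: 0.0851
```

```bash
python3 - <<'E'
from h import *
st(); rel([.466,-.2005,.167],xax=[1,-.027,0])
E
```

```text
t 2.08 pos [ 0.4657 -0.2098  0.178 ] op 0.0851 F [0.  0.4 0.5]
[[1.0, -0.029, -0.0], [-0.029, -1.0, 0.004], [-0.0, -0.004, -1.0]] q [-0.57 -0.17  1.94  0.    1.38  1.03]
shift cm [ 0.01 -0.93  1.1 ]
turn [-0.004  0.    -0.002]
```

Call:
{"name": "send_rows", "arguments": {
  "series": [
    {"tx":0,"ty":-0.93,"tz":0.6,"wx":0,"wy":0,"wz":0,"jaw":0},
    {"tx":0,"ty":0,"tz":0.5,"wx":0,"wy":0,"wz":0,"jaw":0},
    {"tx":0,"ty":0,"tz":0,"wx":0,"wy":0,"wz":0,"jaw":1},
    {"tx":0,"ty":0,"tz":0,"wx":0,"wy":0,"wz":0,"jaw":1},
    {"tx":0,"ty":0,"tz":0,"wx":0,"wy":0,"wz":0,"jaw":1}
  ],
  "squeeze": 100
}}

```text
t: 2.7
tool_pos: [0.4681, -0.2032, 0.1728]
tool_rot: [3.14, -0.049, 0.012]
contact_force: [-0.2, -0.6, 0.0]
opening: 0.032
```

```bash
python3 - <<'E'
from h import *
st(); rel([.466,-.2005,.167],xax=[1,-.027,0])
E
```

```text
t 2.7 pos [ 0.4681 -0.2032  0.1728] op 0.032 F [-0.2 -0.6  0. ]
[[0.999, -0.031, 0.008], [-0.031, -1.0, -0.002], [0.008, 0.001, -1.0]] q [-0.56 -0.18  1.95  0.    1.36  1.04]
shift cm [-0.22 -0.26  0.58]
turn [ 0.001 -0.008 -0.004]
```

Call:
{"name": "send_rows", "arguments": {
  "series": [
    {"tx":-0.2,"ty":-0.26,"tz":0.6,"wx":0,"wy":0,"wz":0,"jaw":0.6},
    {"tx":0,"ty":0,"tz":0,"wx":0,"wy":0,"wz":0,"jaw":0.6},
    {"tx":0,"ty":0,"tz":0,"wx":0,"wy":0,"wz":0,"jaw":1},
    {"tx":0,"ty":0,"tz":0,"wx":0,"wy":0,"wz":0,"jaw":1},
    {"tx":0,"ty":0,"tz":0,"wx":0,"wy":0,"wz":0,"jaw":1}
  ],
  "squeeze": 100
}}

```text
t: 3.32
tool_pos: [0.4661, -0.2007, 0.1668]
tool_rot: [3.139, -0.049, 0.013]
contact_force: [0.6, -0.9, -0.1]
opening: 0.0111
```

```bash
python3 - <<'E'
from h import *
st(); rel([.466,-.2005,.167],xax=[1,-.027,0])
E
```

```text
t 3.33 pos [ 0.4661 -0.2007  0.1668] op 0.0111 F [ 0.6 -0.9 -0.1]
[[0.999, -0.031, 0.008], [-0.031, -1.0, -0.003], [0.008, 0.002, -1.0]] q [-0.55 -0.18  1.96  0.    1.35  1.05]
shift cm [-0.01 -0.02 -0.02]
turn [ 0.002 -0.008 -0.004]
```

Call:
{"name": "send_rows", "arguments": {
  "series": [
    {"tx":0,"ty":0,"tz":0,"wx":0,"wy":0,"wz":0,"jaw":1},
    {"tx":0,"ty":0,"tz":-1.5,"wx":0,"wy":0,"wz":0,"jaw":1},
    {"tx":0,"ty":0,"tz":-2.5,"wx":0,"wy":0,"wz":0,"jaw":1},
    {"tx":0,"ty":0,"tz":0,"wx":0,"wy":0,"wz":0,"jaw":1}
  ]
}}

```text
t: 3.82
tool_pos: [0.4642, -0.1992, 0.2055]
tool_rot: [-3.14, 0.049, -0.005]
contact_force: [0.3, -0.4, -5.3]
opening: 0.011
```

```bash
python3 - <<'E'
from h import *
st(); snap('wrist','w2.png')
E
```

```text
t 3.83 pos [ 0.4642 -0.1992  0.2055] op 0.011 F [ 0.3 -0.4 -5.3]
[[1.0, -0.031, 0.003], [-0.031, -1.0, 0.002], [0.003, -0.002, -1.0]] q [-0.55 -0.22  1.93  0.    1.43  1.05]
```

View pics/w2.png

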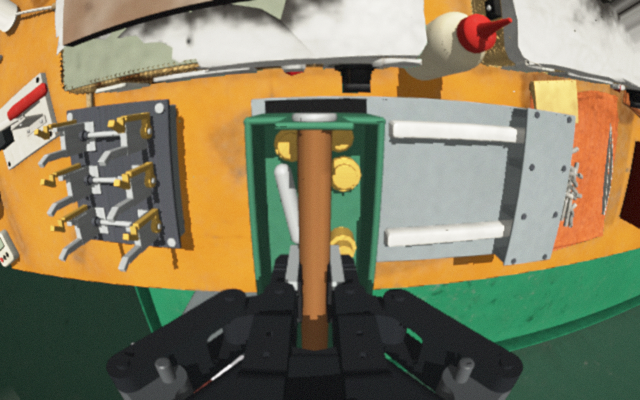

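The caddy is held: 5.3 N on the wrist and clear of the pad in the view. Next I'll work out the free bench spot left of the cradle.

```bash
python3 - <<'E'
from h import *
for p in[(255,245),(255,276),(235,221),(278,212),(222,240),(292,257),(216,262)]: print(p,np.round(atz('top',*p,0),3))
rel([.4642,-.1992,.275]); rel([.40,.23,.275],xax=[1,0,0])
E
```

```text
(255, 245) [0.412 0.233 0.   ]
(255, 276) [0.3   0.229 0.   ]
(235, 221) [0.497 0.308 0.   ]
(278, 212) [0.534 0.153 0.   ]
(222, 240) [0.427 0.353 0.   ]
(292, 257) [0.372 0.097 0.   ]
(216, 262) [0.347 0.372 0.   ]
shift cm [ 0.1   0.03 -7.13]
shift cm [ -7.66 -42.67  -6.99]
turn [-0.003 -0.    -0.031]
```

Call:
{"name": "send_rows", "arguments": {
  "series": [
    {"tx":0,"ty":0,"tz":-3.5,"wx":0,"wy":0,"wz":0,"jaw":1},
    {"tx":0,"ty":-2,"tz":-3.5,"wx":0,"wy":0,"wz":0,"jaw":1},
    {"tx":-1,"ty":-5,"tz":0,"wx":0,"wy":0,"wz":-0.03,"jaw":1},
    {"tx":-1,"ty":-5,"tz":0,"wx":0,"wy":0,"wz":0,"jaw":1},
    {"tx":-1,"ty":-5,"tz":0,"wx":0,"wy":0,"wz":0,"jaw":1}
  ]
}}

```text
t: 4.5
tool_pos: [0.4323, -0.0249, 0.2686]
tool_rot: [-3.13, 0.011, 0.019]
contact_force: [1.3, -0.4, -4.8]
opening: 0.0109
```

Call:
{"name": "send_rows", "arguments": {
  "series": [
    {"tx":-1,"ty":-5,"tz":0,"wx":0,"wy":0,"wz":0,"jaw":1},
    {"tx":-1,"ty":-5,"tz":0,"wx":0,"wy":0,"wz":0,"jaw":1},
    {"tx":-1,"ty":-5,"tz":0,"wx":0,"wy":0,"wz":0,"jaw":1},
    {"tx":0,"ty":-3,"tz":0,"wx":0,"wy":0,"wz":0,"jaw":1},
    {"tx":0,"ty":0,"tz":0,"wx":0,"wy":0,"wz":0,"jaw":1}
  ]
}}

```text
t: 5.12
tool_pos: [0.3972, 0.1634, 0.2628]
tool_rot: [-3.13, 0.004, 0.036]
contact_force: [-0.2, -0.6, -4.9]
opening: 0.0109
```

```bash
python3 - <<'E'
from h import *
st(); rel([.405,.23,.092],xax=[1,0,0])
E
```

```text
t 5.12 pos [0.3972 0.1634 0.2628] op 0.0109 F [-0.2 -0.6 -4.9]
[[1.0, -0.003, -0.023], [-0.002, -1.0, 0.011], [-0.023, -0.011, -1.0]] q [ 0.21 -0.44  2.01  0.02  1.6   1.78]
shift cm [ 1.15 -6.46 17.13]
turn [-0.011  0.023 -0.002]
```

Call:
{"name": "send_rows", "arguments": {
  "series": [
    {"tx":0.8,"ty":-5,"tz":1,"wx":-0.011,"wy":0.023,"wz":0,"jaw":1},
    {"tx":0.3,"ty":-1.6,"tz":4,"wx":0,"wy":0,"wz":0,"jaw":1},
    {"tx":0,"ty":0,"tz":5,"wx":0,"wy":0,"wz":0,"jaw":1},
    {"tx":0,"ty":0,"tz":3,"wx":0,"wy":0,"wz":0,"jaw":1},
    {"tx":0,"ty":0,"tz":0,"wx":0,"wy":0,"wz":0,"jaw":1}
  ]
}}

```text
t: 5.75
tool_pos: [0.4072, 0.227, 0.1251]
tool_rot: [3.136, -0.01, -0.007]
contact_force: [0.8, 0.4, -4.8]
opening: 0.0112
```

```bash
python3 - <<'E'
from h import *
st(); rel([.405,.23,.088],xax=[1,0,0]); snap('wrist','w3.png')
E
```

```text
t 5.75 pos [0.4072 0.227  0.1251] op 0.0112 F [ 0.8  0.4 -4.8]
[[1.0, -0.006, -0.005], [-0.006, -1.0, -0.005], [-0.005, 0.005, -1.0]] q [ 0.35 -0.23  2.08 -0.    1.3   1.93]
shift cm [-0.2  -0.32  3.71]
turn [ 0.005  0.005 -0.006]
```

View pics/w3.png

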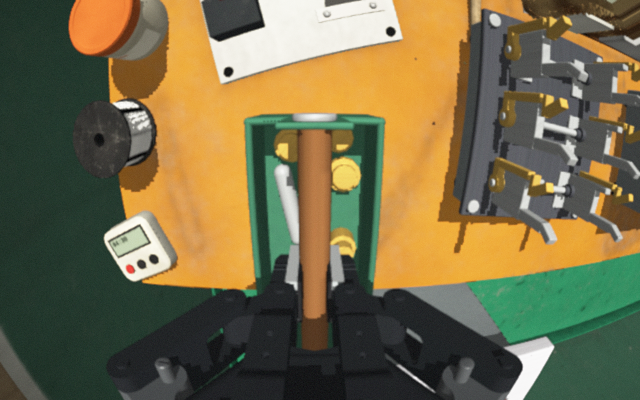

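The caddy hangs over clear bench. The card is ahead of it, with the timer and spool to the left and the cradle to the right. Lower it.

Call:
{"name": "send_rows", "arguments": {
  "series": [
    {"tx":-0.1,"ty":-0.2,"tz":2.2,"wx":0,"wy":0,"wz":0,"jaw":1},
    {"tx":0,"ty":0,"tz":0.8,"wx":0,"wy":0,"wz":0,"jaw":1},
    {"tx":0,"ty":0,"tz":0.5,"wx":0,"wy":0,"wz":0,"jaw":1},
    {"tx":0,"ty":0,"tz":0,"wx":0,"wy":0,"wz":0,"jaw":1}
  ]
}}

```text
t: 6.3
tool_pos: [0.4123, 0.2295, 0.0979]
tool_rot: [3.141, -0.013, 0.014]
contact_force: [-0.2, 0.1, -4.2]
opening: 0.0107
```

```bash
python3 - <<'E'
from h import *
st()
E
```

```text
t 6.3 pos [0.4123 0.2295 0.0979] op 0.0107 F [-0.2  0.1 -4.2]
[[1.0, -0.008, 0.009], [-0.008, -1.0, -0.001], [0.009, 0.001, -1.0]] q [ 0.35 -0.19  2.1  -0.    1.23  1.93]
```

Call:
{"name": "send_rows", "arguments": {
  "series": [
    {"tx":0,"ty":0,"tz":0.7,"wx":0,"wy":0,"wz":0,"jaw":1},
    {"tx":0,"ty":0,"tz":0.4,"wx":0,"wy":0,"wz":0,"jaw":1},
    {"tx":0,"ty":0,"tz":0.2,"wx":0,"wy":0,"wz":0,"jaw":1},
    {"tx":0,"ty":0,"tz":0,"wx":0,"wy":0,"wz":0,"jaw":1}
  ]
}}

```text
t: 6.8
tool_pos: [0.4142, 0.23, 0.0868]
tool_rot: [-3.141, 0.013, -0.02]
contact_force: [0.1, -0.1, -4.1]
opening: 0.0114
```

```bash
python3 - <<'E'
from h import *
st()
E
```

```text
t 6.8 pos [0.4142 0.23   0.0868] op 0.0114 F [ 0.1 -0.1 -4.1]
[[1.0, -0.008, 0.013], [-0.008, -1.0, 0.0], [0.013, -0.0, -1.0]] q [ 0.35 -0.17  2.1  -0.    1.2   1.93]
```

Call:
{"name": "send_rows", "arguments": {
  "series": [
    {"tx":0,"ty":0,"tz":0.2,"wx":0,"wy":0.01,"wz":0,"jaw":1},
    {"tx":0,"ty":0,"tz":0.2,"wx":0,"wy":0,"wz":0,"jaw":1},
    {"tx":0,"ty":0,"tz":0,"wx":0,"wy":0,"wz":0,"jaw":1}
  ]
}}

```text
t: 7.18
tool_pos: [0.4146, 0.2302, 0.0871]
tool_rot: [3.141, -0.013, 0.034]
contact_force: [0.3, 0.5, -4.4]
opening: 0.0113
```

```bash
python3 - <<'E'
from h import *
st()
E
```

```text
t 7.17 pos [0.4146 0.2302 0.0871] op 0.0113 F [ 0.3  0.5 -4.4]
[[1.0, -0.008, 0.022], [-0.008, -1.0, -0.001], [0.022, 0.001, -1.0]] q [ 0.35 -0.18  2.1  -0.01  1.19  1.94]
```

Call:
{"name": "send_rows", "arguments": {
  "series": [
    {"tx":-0.1,"ty":0,"tz":0.5,"wx":0,"wy":0.02,"wz":0,"jaw":1},
    {"tx":0,"ty":0,"tz":0.5,"wx":0,"wy":0,"wz":0,"jaw":1}
  ]
}}

```text
t: 7.42
tool_pos: [0.4157, 0.2303, 0.0865]
tool_rot: [3.137, -0.012, 0.064]
contact_force: [-25.6, -9.4, 38.3]
opening: 0.011
```

```bash
python3 - <<'E'
from h import *
st()
E
```

```text
t 7.42 pos [0.4157 0.2303 0.0865] op 0.011 F [-25.6  -9.4  38.3]
[[0.999, -0.008, 0.041], [-0.007, -1.0, -0.004], [0.041, 0.004, -0.999]] q [ 0.36 -0.18  2.11 -0.02  1.18  1.95]
```

Call:
{"name": "send_rows", "arguments": {
  "series": [
    {"tx":0,"ty":0,"tz":-0.5,"wx":0,"wy":-0.04,"wz":0,"jaw":1},
    {"tx":0,"ty":0,"tz":0,"wx":0,"wy":0,"wz":0,"jaw":1}
  ]
}}

```text
t: 7.68
tool_pos: [0.4163, 0.2307, 0.0926]
tool_rot: [3.139, -0.012, 0.006]
contact_force: [-0.7, -0.0, -4.8]
opening: 0.0109
```

```bash
python3 - <<'E'
from h import *
st()
E
```

```text
t 7.67 pos [0.4163 0.2307 0.0926] op 0.0109 F [-0.7 -0.  -4.8]
[[1.0, -0.007, 0.004], [-0.007, -1.0, -0.003], [0.004, 0.003, -1.0]] q [ 0.35 -0.17  2.09 -0.    1.22  1.93]
```

Level now; lower a few millimetres and release.

Call:
{"name": "send_rows", "arguments": {
  "series": [
    {"tx":0,"ty":0,"tz":0.4,"wx":0,"wy":-0.006,"wz":0,"jaw":1},
    {"tx":0,"ty":0,"tz":0.25,"wx":0,"wy":0,"wz":0,"jaw":1}
  ]
}}

```text
t: 7.92
tool_pos: [0.4154, 0.2306, 0.0866]
tool_rot: [3.138, -0.011, -0.007]
contact_force: [-14.0, -5.5, 25.5]
opening: 0.0108
```

```bash
python3 - <<'E'
from h import *
st()
E
```

```text
t 7.92 pos [0.4154 0.2306 0.0866] op 0.0108 F [-14.   -5.5  25.5]
[[1.0, -0.007, -0.005], [-0.007, -1.0, -0.004], [-0.005, 0.004, -1.0]] q [ 0.35 -0.16  2.09 -0.    1.22  1.93]
```

Contact, level. Release, then rise.

Call:
{"name": "send_rows", "arguments": {
  "series": [
    {"tx":0,"ty":0,"tz":-0.2,"wx":0,"wy":0,"wz":0,"jaw":1},
    {"tx":0,"ty":0,"tz":0,"wx":0,"wy":0,"wz":0,"jaw":0},
    {"tx":0,"ty":0,"tz":0,"wx":0,"wy":0,"wz":0,"jaw":0},
    {"tx":0,"ty":0,"tz":0,"wx":0,"wy":0,"wz":0,"jaw":0},
    {"tx":0,"ty":0,"tz":0,"wx":0,"wy":0,"wz":0,"jaw":0}
  ]
}}

```text
t: 8.55
tool_pos: [0.4163, 0.231, 0.0886]
tool_rot: [3.139, -0.011, -0.003]
contact_force: [-0.6, -0.2, 0.6]
opening: 0.0819
```

Call:
{"name": "send_rows", "arguments": {
  "series": [
    {"tx":0,"ty":0,"tz":-1,"wx":0,"wy":0,"wz":0,"jaw":0},
    {"tx":0,"ty":0,"tz":-6,"wx":0,"wy":0,"wz":0,"jaw":0},
    {"tx":0,"ty":0,"tz":-6,"wx":0,"wy":0,"wz":0,"jaw":0},
    {"tx":0,"ty":0,"tz":-6,"wx":0,"wy":0,"wz":0,"jaw":0},
    {"tx":0,"ty":0,"tz":0,"wx":0,"wy":0,"wz":0,"jaw":0}
  ]
}}

```text
t: 9.18
tool_pos: [0.4163, 0.2314, 0.2871]
tool_rot: [3.139, -0.011, -0.0]
contact_force: [0.1, -0.3, 0.3]
opening: 0.0853
```

```bash
python3 - <<'E'
from h import *
st(); snap('wrist','w4.png'); snap('top','top4.png')
E
```

```text
t 9.18 pos [0.4163 0.2314 0.2871] op 0.0853 F [ 0.1 -0.3  0.3]
[[1.0, -0.007, -0.0], [-0.007, -1.0, -0.002], [-0.0, 0.002, -1.0]] q [ 0.35 -0.34  1.89 -0.    1.59  1.93]
```

View pics/w4.png

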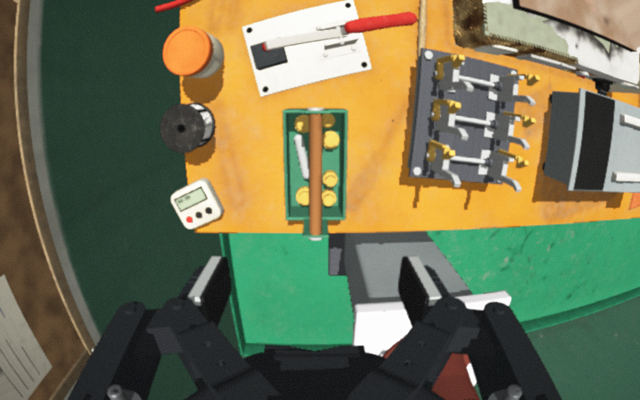

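The caddy stands upright, with its handle along x. Next I'll move over the cradle, turn a quarter, and take a close view.

Call:
{"name": "send_rows", "arguments": {
  "series": [
    {"tx":1.2,"ty":6.2,"tz":0,"wx":0,"wy":0,"wz":0,"jaw":0},
    {"tx":1.2,"ty":6.2,"tz":0,"wx":0,"wy":0,"wz":0,"jaw":0},
    {"tx":1.2,"ty":6.2,"tz":0,"wx":0,"wy":0,"wz":0,"jaw":0},
    {"tx":1.2,"ty":6.2,"tz":0,"wx":0,"wy":0,"wz":0,"jaw":0},
    {"tx":1.2,"ty":6.2,"tz":0,"wx":0,"wy":0,"wz":0,"jaw":0}
  ]
}}

```text
t: 9.9
tool_pos: [0.4682, -0.0776, 0.2712]
tool_rot: [3.137, 0.007, -0.039]
contact_force: [0.8, -0.3, -0.3]
opening: 0.0851
```

Call:
{"name": "send_rows", "arguments": {
  "series": [
    {"tx":0,"ty":0,"tz":0,"wx":0,"wy":0,"wz":-0.18,"jaw":0},
    {"tx":0,"ty":0,"tz":0,"wx":0,"wy":0,"wz":-0.18,"jaw":0},
    {"tx":0,"ty":0,"tz":0,"wx":0,"wy":0,"wz":-0.18,"jaw":0},
    {"tx":0,"ty":0,"tz":0,"wx":0,"wy":0,"wz":-0.18,"jaw":0},
    {"tx":0,"ty":0,"tz":0,"wx":0,"wy":0,"wz":-0.18,"jaw":0}
  ]
}}

```text
t: 10.52
tool_pos: [0.4626, -0.0816, 0.2576]
tool_rot: [-2.791, -1.388, 0.064]
contact_force: [-0.2, 0.5, 0.1]
opening: 0.0854
```

Call:
{"name": "send_rows", "arguments": {
  "series": [
    {"tx":0,"ty":0,"tz":0,"wx":0,"wy":0,"wz":-0.18,"jaw":0},
    {"tx":0,"ty":0,"tz":0,"wx":0,"wy":0,"wz":-0.18,"jaw":0},
    {"tx":0,"ty":0,"tz":0,"wx":0,"wy":0,"wz":-0.18,"jaw":0},
    {"tx":0,"ty":0,"tz":0,"wx":0,"wy":0,"wz":-0.18,"jaw":0},
    {"tx":0,"ty":0,"tz":0,"wx":0,"wy":0,"wz":0,"jaw":0}
  ]
}}

```text
t: 11.15
tool_pos: [0.4569, -0.0798, 0.2448]
tool_rot: [-2.074, -2.281, 0.059]
contact_force: [0.0, -0.2, -0.3]
opening: 0.0853
```

```bash
python3 - <<'E'
from h import *
st();rel([.475,-.08,.25],xax=[0,1,0])
E
```

```text
t 11.15 pos [ 0.4569 -0.0798  0.2448] op 0.0853 F [ 0.  -0.2 -0.3]
[[-0.094, 0.993, -0.069], [0.995, 0.095, 0.01], [0.017, -0.067, -0.998]] q [-0.33 -0.3   1.93 -0.01  1.58 -0.42]
shift cm [-0.19  1.76 -0.64]
turn [-0.068 -0.014  0.095]
```

Call:
{"name": "send_rows", "arguments": {
  "series": [
    {"tx":-0.2,"ty":1.8,"tz":-0.6,"wx":-0.068,"wy":-0.014,"wz":0.095,"jaw":0},
    {"tx":0,"ty":0,"tz":0,"wx":0,"wy":0,"wz":0,"jaw":0}
  ]
}}

```text
t: 11.4
tool_pos: [0.4742, -0.0797, 0.2465]
tool_rot: [-2.227, -2.21, 0.003]
contact_force: [-0.3, 0.3, -0.8]
opening: 0.0854
```

```bash
python3 - <<'E'
from h import *
st();np.save('ci5.npy',ctrl.camera_info('wrist'),allow_pickle=True); im=snap('wrist','w5.png')
cv2.imwrite('pics/w5c.png',cv2.resize(im[60:260,190:450,::-1],None,fx=3,fy=3,interpolation=cv2.INTER_CUBIC))
E
```

```text
t 11.4 pos [ 0.4742 -0.0797  0.2465] op 0.0854 F [-0.3  0.3 -0.8]
[[0.008, 1.0, -0.004], [1.0, -0.008, 0.001], [0.001, -0.004, -1.0]] q [-0.32 -0.3   1.93 -0.    1.52 -0.31]
```

View pics/w5.png

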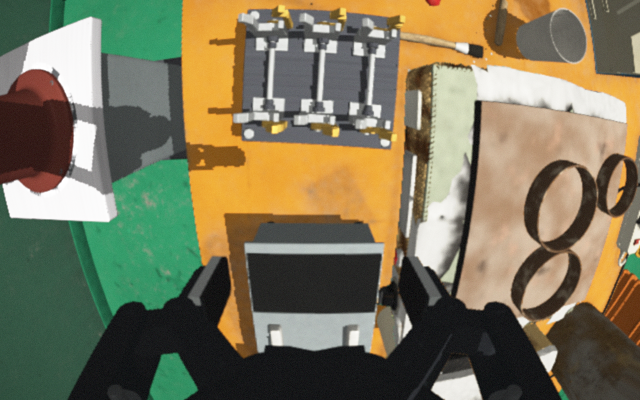

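```bash
python3 - <<'E'
from h import *
im=cv2.imread('pics/w5.png')
cv2.imwrite('pics/w5c.png',cv2.resize(im[0:155,232:412],None,fx=4.4,fy=3.8,interpolation=cv2.INTER_CUBIC))
ci=np.load('ci5.npy',allow_pickle=True).item()
for p in[(251,253),(380,254),(376,312),(256,311)]: print('pad',np.round(atz('wrist',*p,.08,ci),4))
E
```

```text
pad [ 0.402  -0.1597  0.08  ]
pad [ 0.544  -0.1617  0.08  ]
pad [ 0.5469 -0.2441  0.08  ]
pad [ 0.3996 -0.2417  0.08  ]
```

View pics/w5c.png

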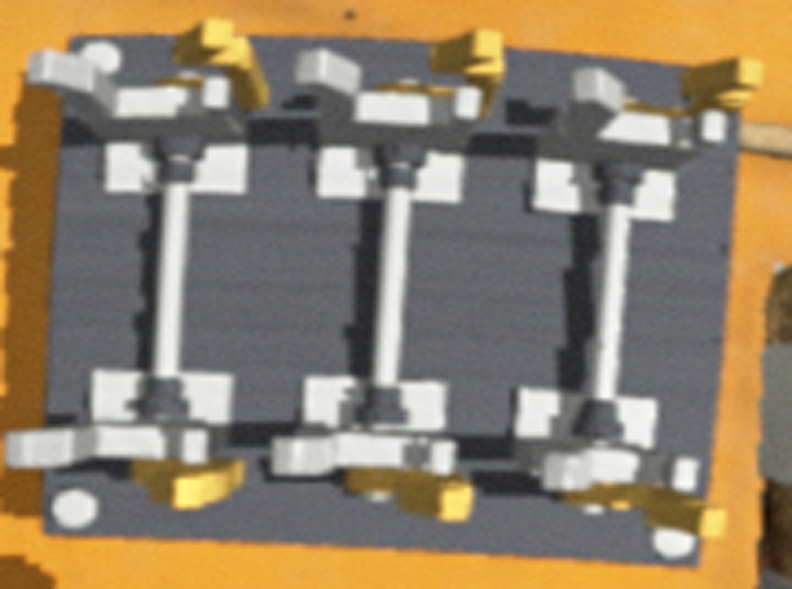

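```bash
cat > fit.py <<'E'
from h import *
ci=np.load('ci5.npy',allow_pickle=True).item()
c=lambda x,y,z:atz('wrist',232+(x+.5)/4.4-.5,(y+.5)/3.8-.5,z,ci)
P=np.array([c(70,38,.041),c(742,62,.041),c(699,567,.041),c(45,532,.041)])[:,:2]
print(np.round(P,4)); print([np.round(np.linalg.norm(P[i]-P[(i+1)%4]),4) for i in range(4)])
Q=np.array([[-.084,.075],[.084,.075],[.084,-.075],[-.084,-.075]])
a=P-P.mean(0);th=np.arctan2((Q[:,0]*a[:,1]-Q[:,1]*a[:,0]).sum(),(Q*a).sum()); print('centre',P.mean(0),'yaw',th)
print('bolts',np.round([c(100,57,.044),c(75,508,.044),c(673,540,.044)],4))
for nm,l in dict(seatmid_far=[(152,102),(405,107),(655,127)],near=[(140,442),(390,452),(640,467)]).items(): print(nm,np.round([c(*p,.081) for p in l],4).tolist())
print('pins',np.round([c(177,190,.057),c(167,372,.057),c(397,190,.057),c(387,380,.057),c(617,200,.057),c(603,393,.057)],4).tolist())
E
python3 fit.py
```

```text
[[ 0.4012  0.1054]
 [ 0.5667  0.0987]
 [ 0.557  -0.0521]
 [ 0.3921 -0.0408]]
[np.float64(0.1656), np.float64(0.151), np.float64(0.1653), np.float64(0.1465)]
centre [0.47923491 0.02781564] yaw -0.058262971314411736
bolts [[ 0.4094  0.0979  0.044 ]
 [ 0.4009 -0.0337  0.044 ]
 [ 0.5492 -0.0438  0.044 ]]
seatmid_far [[0.428, 0.074, 0.081], [0.4819, 0.0709, 0.081], [0.5357, 0.0676, 0.081]]
near [[0.4241, -0.0135, 0.081], [0.4782, -0.0171, 0.081], [0.5328, -0.0202, 0.081]]
pins [[0.43, 0.0545, 0.057], [0.427, 0.0043, 0.057], [0.4806, 0.0531, 0.057], [0.478, 0.0011, 0.057], [0.5315, 0.0517, 0.057], [0.5284, -0.0018, 0.057]]
```

Call:
{"name": "send_rows", "arguments": {
  "series": [
    {"tx":-5.5,"ty":-1,"tz":0,"wx":0,"wy":0,"wz":0,"jaw":0.3},
    {"tx":-5.5,"ty":-1,"tz":0,"wx":0,"wy":0,"wz":0,"jaw":0.3},
    {"tx":-5.5,"ty":-1,"tz":0,"wx":0,"wy":0,"wz":0,"jaw":0.3},
    {"tx":-5.5,"ty":-1,"tz":0,"wx":0,"wy":0,"wz":0,"jaw":0.3},
    {"tx":-3,"ty":-1,"tz":0,"wx":0,"wy":0,"wz":0,"jaw":0.3}
  ]
}}

```text
t: 12.08
tool_pos: [0.4192, -0.333, 0.2422]
tool_rot: [-2.211, -2.211, 0.007]
contact_force: [-0.2, 0.0, 0.8]
opening: 0.06
```

```bash
python3 - <<'E'
from h import *
st();rel([.4225,-.352,.20],xax=[0,1,0])
E
```

```text
t 12.07 pos [ 0.4192 -0.333   0.2422] op 0.06 F [-0.2  0.   0.8]
[[0.0, 1.0, -0.014], [1.0, -0.0, 0.007], [0.007, -0.014, -1.0]] q [-0.81 -0.15  1.81 -0.01  1.5  -0.81]
shift cm [-1.93  0.39  4.2 ]
turn [-0.014 -0.007 -0.   ]
```

Call:
{"name": "send_rows", "arguments": {
  "series": [
    {"tx":-1.9,"ty":0.4,"tz":2,"wx":-0.014,"wy":-0.007,"wz":0,"jaw":0.3},
    {"tx":0,"ty":0,"tz":2.5,"wx":0,"wy":0,"wz":0,"jaw":0.3},
    {"tx":0,"ty":0,"tz":2.5,"wx":0,"wy":0,"wz":0,"jaw":0.3},
    {"tx":0,"ty":0,"tz":0,"wx":0,"wy":0,"wz":0,"jaw":0.3}
  ]
}}

```text
t: 12.58
tool_pos: [0.4194, -0.3543, 0.1677]
tool_rot: [-2.223, -2.21, 0.001]
contact_force: [0.1, -0.5, -0.3]
opening: 0.0598
```

```bash
python3 - <<'E'
from h import *
st();rel([.4225,-.352,.094],xax=[0,1,0]);snap('wrist','w6.png')
E
```

```text
t 12.57 pos [ 0.4194 -0.3543  0.1677] op 0.0598 F [ 0.1 -0.5 -0.3]
[[0.006, 1.0, -0.006], [1.0, -0.006, 0.005], [0.005, -0.006, -1.0]] q [-0.84 -0.07  1.86 -0.    1.36 -0.83]
shift cm [0.2  0.35 7.37]
turn [-0.006 -0.005 -0.006]
```

View pics/w6.png

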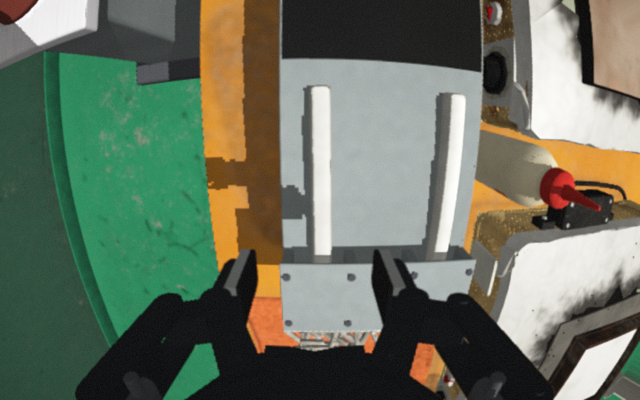

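```bash
python3 - <<'E'
from h import *
for p in[(310,88),(329,88),(312,170),(331,170),(313,240),(332,240),(442,95),(465,97),(430,240),(449,240)]: print(p,np.round(atz('wrist',*p,.092),4))
E
```

```text
(310, 88) [ 0.4161 -0.2664  0.092 ]
(329, 88) [ 0.4286 -0.2664  0.092 ]
(312, 170) [ 0.4171 -0.3223  0.092 ]
(331, 170) [ 0.4301 -0.3223  0.092 ]
(313, 240) [ 0.4174 -0.3753  0.092 ]
(332, 240) [ 0.4316 -0.3754  0.092 ]
(442, 95) [ 0.5077 -0.2674  0.092 ]
(465, 97) [ 0.5262 -0.2672  0.092 ]
(430, 240) [ 0.5087 -0.3773  0.092 ]
(449, 240) [ 0.5255 -0.378   0.092 ]
```

Call:
{"name": "send_rows", "arguments": {
  "series": [
    {"tx":0.1,"ty":0.45,"tz":2.5,"wx":0,"wy":0,"wz":0,"jaw":0.45},
    {"tx":0,"ty":0,"tz":2.5,"wx":0,"wy":0,"wz":0,"jaw":0.45},
    {"tx":0,"ty":0,"tz":1.2,"wx":0,"wy":0,"wz":0,"jaw":0.45},
    {"tx":0,"ty":0,"tz":0,"wx":0,"wy":0,"wz":0,"jaw":0.45}
  ]
}}

```text
t: 13.12
tool_pos: [0.4271, -0.3562, 0.1124]
tool_rot: [2.224, 2.213, -0.002]
contact_force: [0.4, 0.4, -0.1]
opening: 0.0472
```

```bash
python3 - <<'E'
from h import *
st();rel([.4235,-.354,.094],xax=[0,1,0]);snap('wrist','w7.png')
E
```

```text
t 13.12 pos [ 0.4271 -0.3562  0.1124] op 0.0472 F [ 0.4  0.4 -0.1]
[[0.005, 1.0, 0.002], [1.0, -0.005, -0.004], [-0.004, 0.002, -1.0]] q [-0.83  0.    1.89 -0.    1.25 -0.82]
shift cm [ 0.23 -0.36  1.83]
turn [ 0.002  0.004 -0.005]
```

View pics/w7.png

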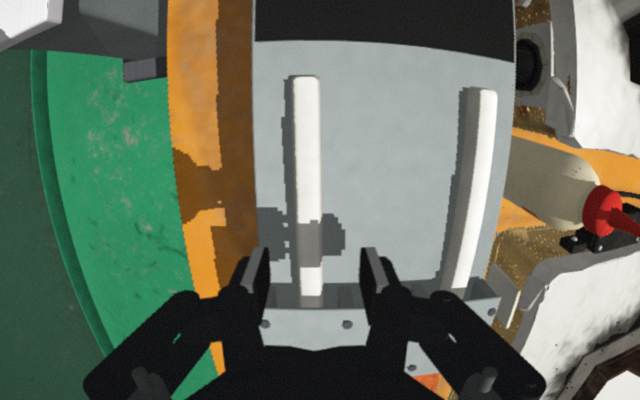

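Call:
{"name": "send_rows", "arguments": {
  "series": [
    {"tx":0.1,"ty":-0.36,"tz":1.0,"wx":0,"wy":0,"wz":0,"jaw":0.45},
    {"tx":0,"ty":0,"tz":0.9,"wx":0,"wy":0,"wz":0,"jaw":0.45},
    {"tx":0,"ty":0,"tz":0,"wx":0,"wy":0,"wz":0,"jaw":0.45}
  ],
  "squeeze": 60
}}

```text
t: 13.55
tool_pos: [0.4246, -0.3567, 0.0954]
tool_rot: [2.22, 2.21, -0.002]
contact_force: [-0.6, 0.1, -0.1]
opening: 0.0471
```

```bash
python3 - <<'E'
from h import *
st();rel([.4235,-.354,.094],xax=[0,1,0])
E
```

```text
t 13.55 pos [ 0.4246 -0.3567  0.0954] op 0.0471 F [-0.6  0.1 -0.1]
[[0.005, 1.0, 0.005], [1.0, -0.005, -0.008], [-0.008, 0.005, -1.0]] q [-0.83  0.02  1.91 -0.    1.21 -0.83]
shift cm [ 0.27 -0.11  0.14]
turn [ 0.005  0.008 -0.005]
```

Call:
{"name": "send_rows", "arguments": {
  "series": [
    {"tx":0,"ty":-0.1,"tz":0.25,"wx":0,"wy":0,"wz":0,"jaw":0.6},
    {"tx":0,"ty":0,"tz":0,"wx":0,"wy":0,"wz":0,"jaw":1},
    {"tx":0,"ty":0,"tz":0,"wx":0,"wy":0,"wz":0,"jaw":1},
    {"tx":0,"ty":0,"tz":0,"wx":0,"wy":0,"wz":0,"jaw":1},
    {"tx":0,"ty":0,"tz":0,"wx":0,"wy":0,"wz":0,"jaw":1}
  ],
  "squeeze": 80
}}

```text
t: 14.18
tool_pos: [0.4238, -0.357, 0.0933]
tool_rot: [2.22, 2.209, -0.003]
contact_force: [-0.6, 0.4, 0.0]
opening: 0.0131
```

```bash
python3 - <<'E'
from h import *
st()
E
```

```text
t 14.18 pos [ 0.4238 -0.357   0.0933] op 0.0131 F [-0.6  0.4  0. ]
[[0.005, 1.0, 0.006], [1.0, -0.005, -0.008], [-0.008, 0.006, -1.0]] q [-0.83  0.02  1.91 -0.    1.2  -0.83]
```

Call:
{"name": "send_rows", "arguments": {
  "series": [
    {"tx":1,"ty":0,"tz":-0.2,"wx":0.005,"wy":0.006,"wz":0,"jaw":1},
    {"tx":2.5,"ty":0,"tz":-0.1,"wx":0,"wy":0,"wz":0,"jaw":1},
    {"tx":3,"ty":0,"tz":0,"wx":0,"wy":0,"wz":0,"jaw":1},
    {"tx":3,"ty":0,"tz":0,"wx":0,"wy":0,"wz":0,"jaw":1},
    {"tx":0,"ty":0,"tz":0,"wx":0,"wy":0,"wz":0,"jaw":1}
  ]
}}

```text
t: 14.8
tool_pos: [0.4227, -0.2562, 0.0941]
tool_rot: [-2.225, -2.213, 0.0]
contact_force: [0.6, -0.4, -2.5]
opening: 0.013
```

```bash
python3 - <<'E'
from h import *
st();snap('wrist','w8.png')
E
```

```text
t 14.8 pos [ 0.4227 -0.2562  0.0941] op 0.013 F [ 0.6 -0.4 -2.5]
[[0.006, 1.0, -0.003], [1.0, -0.006, 0.003], [0.003, -0.003, -1.0]] q [-0.7  -0.12  2.04  0.    1.22 -0.69]
```

View pics/w8.png

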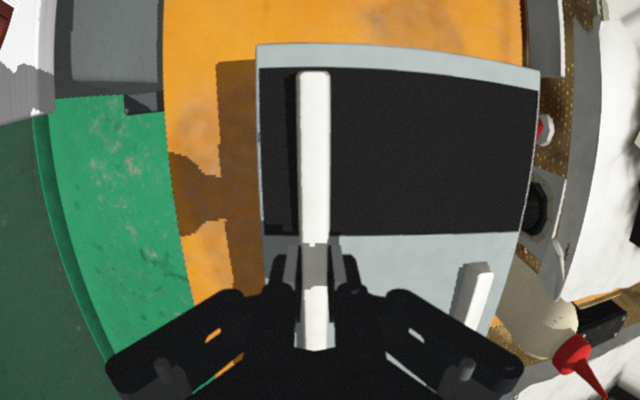

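Call:
{"name": "send_rows", "arguments": {
  "series": [
    {"tx":0,"ty":0,"tz":-4,"wx":0,"wy":0,"wz":0,"jaw":1},
    {"tx":0,"ty":0,"tz":-5,"wx":0,"wy":0,"wz":0,"jaw":1},
    {"tx":2,"ty":0,"tz":-3,"wx":0,"wy":0,"wz":0.06,"jaw":1},
    {"tx":5,"ty":0,"tz":0,"wx":0,"wy":0,"wz":0,"jaw":1},
    {"tx":5,"ty":0,"tz":0,"wx":0,"wy":0,"wz":0,"jaw":1}
  ]
}}

```text
t: 15.48
tool_pos: [0.4305, -0.14, 0.2188]
tool_rot: [-2.305, -2.132, 0.001]
contact_force: [0.6, 0.9, -2.4]
opening: 0.0128
```

```bash
python3 - <<'E'
from h import *
st();rel([.4276,-.04,.2],xax=[.06,1,0])
E
```

```text
t 15.47 pos [ 0.4305 -0.14    0.2188] op 0.0128 F [ 0.6  0.9 -2.4]
[[0.078, 0.997, -0.002], [0.997, -0.078, 0.001], [0.001, -0.002, -1.0]] q [-0.48 -0.36  2.02  0.    1.48 -0.4 ]
shift cm [ 9.95 -1.06  1.89]
turn [-0.002 -0.001 -0.018]
```

Call:
{"name": "send_rows", "arguments": {
  "series": [
    {"tx":5,"ty":-0.5,"tz":0,"wx":0,"wy":0,"wz":-0.018,"jaw":1},
    {"tx":5,"ty":-0.5,"tz":0,"wx":0,"wy":0,"wz":0,"jaw":1},
    {"tx":4,"ty":0,"tz":1,"wx":0,"wy":0,"wz":0,"jaw":1},
    {"tx":3,"ty":0,"tz":1,"wx":0,"wy":0,"wz":0,"jaw":1},
    {"tx":0,"ty":0,"tz":0,"wx":0,"wy":0,"wz":0,"jaw":1}
  ]
}}

```text
t: 16.1
tool_pos: [0.4328, 0.0348, 0.2001]
tool_rot: [2.286, 2.153, 0.002]
contact_force: [-0.6, -0.4, -2.2]
opening: 0.0128
```

```bash
python3 - <<'E'
from h import *
st();rel([.4276,.0306,.19],xax=[.06,1,0]);np.save('ci9.npy',ctrl.camera_info('wrist'),allow_pickle=True); snap('wrist','w9.png')
E
```

```text
t 16.1 pos [0.4328 0.0348 0.2001] op 0.0128 F [-0.6 -0.4 -2.2]
[[0.06, 0.998, 0.002], [0.998, -0.06, -0.0], [-0.0, 0.002, -1.0]] q [-0.09 -0.41  2.09 -0.    1.46 -0.03]
shift cm [-0.45 -0.49  1.01]
turn [ 0.002  0.    -0.   ]
```

View pics/w9.png

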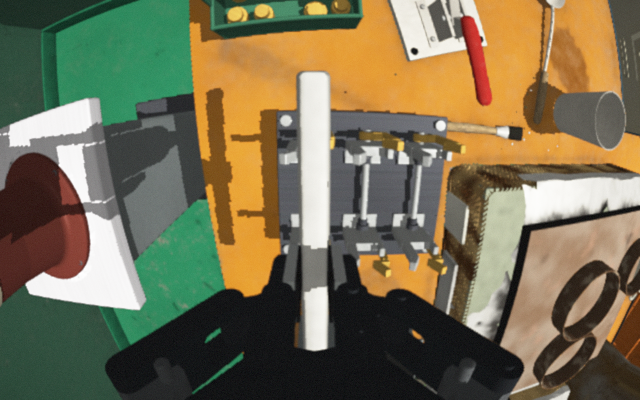

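```bash
python3 - <<'E'
from h import *
im=cv2.imread('pics/w9.png')
cv2.imwrite('pics/w9c.png',cv2.resize(im[60:290,265:475],None,fx=3.6,fy=2.6,interpolation=cv2.INTER_CUBIC))
E
```

```text
(no output)
```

View pics/w9c.png

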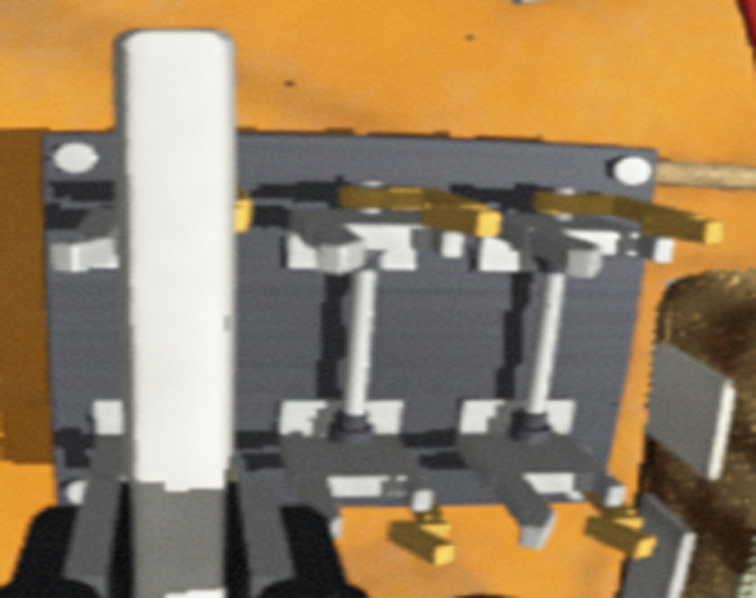

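```bash
python3 - <<'E'
from h import *
ci=np.load('ci9.npy',allow_pickle=True).item()
c=lambda x,y,z:np.round(atz('wrist',265+(x+.5)/3.6-.5,60+(y+.5)/2.6-.5,z,ci),4)
print('bolts',c(75,157,.044),c(632,170,.044),c(75,492,.044))
print('corn',c(45,132,.041),c(657,148,.041))
print('pins',c(367,275,.057),c(357,410,.057),c(553,275,.057),c(535,410,.057))
print('bar',[c(x,y,.1988) for x,y in[(117,40),(232,40),(131,470),(233,470)]])
print('barend',c(175,30,.1988))
print('seat2 far',c(362,238,.081),c(418,238,.081),'near',c(330,487,.081),c(382,487,.081))
E
```

```text
bolts [0.409  0.0981 0.044 ] [0.5574 0.0885 0.044 ] [ 0.3977 -0.0327  0.044 ]
corn [0.4016 0.1075 0.041 ] [0.5663 0.0967 0.041 ]
pins [0.4805 0.0538 0.057 ] [0.4774 0.0032 0.057 ] [0.5302 0.0518 0.057 ] [ 5.273e-01 -3.000e-04  5.700e-02]
bar [array([0.4297, 0.1261, 0.1988]), array([0.443 , 0.1254, 0.1988]), array([0.4262, 0.0515, 0.1988]), array([0.4395, 0.0506, 0.1988])]
barend [0.4365 0.1273 0.1988]
seat2 far [0.4757 0.0713 0.081 ] [0.4888 0.0707 0.081 ] near [ 0.4669 -0.0156  0.081 ] [ 0.4803 -0.0167  0.081 ]
```

Call:
{"name": "send_rows", "arguments": {
  "series": [
    {"tx":-0.4,"ty":-0.5,"tz":1,"wx":0,"wy":0,"wz":0.017,"jaw":1},
    {"tx":0,"ty":0,"tz":2,"wx":0,"wy":0,"wz":0,"jaw":1},
    {"tx":0,"ty":0,"tz":2,"wx":0,"wy":0,"wz":0,"jaw":1},
    {"tx":0,"ty":0,"tz":0,"wx":0,"wy":0,"wz":0,"jaw":1}
  ]
}}

```text
t: 16.65
tool_pos: [0.4279, 0.0251, 0.1492]
tool_rot: [2.313, 2.118, 0.001]
contact_force: [-0.6, -0.4, -1.9]
opening: 0.0129
```

```bash
python3 - <<'E'
from h import *
st();rel([.4278,.0305,.14],xax=[.077,1,0])
E
```

```text
t 16.65 pos [0.4279 0.0251 0.1492] op 0.0129 F [-0.6 -0.4 -1.9]
[[0.088, 0.996, 0.004], [0.996, -0.088, -0.003], [-0.003, 0.004, -1.0]] q [-0.11 -0.38  2.15 -0.    1.36 -0.03]
shift cm [ 0.54 -0.06  0.92]
turn [ 0.004  0.003 -0.011]
```

Call:
{"name": "send_rows", "arguments": {
  "series": [
    {"tx":0.55,"ty":-0.05,"tz":0.8,"wx":0.004,"wy":0.003,"wz":-0.011,"jaw":1},
    {"tx":0,"ty":0,"tz":0,"wx":0,"wy":0,"wz":0,"jaw":1}
  ]
}}

```text
t: 16.9
tool_pos: [0.4285, 0.0297, 0.1418]
tool_rot: [2.306, 2.132, 0.002]
contact_force: [-0.1, -0.4, -1.0]
opening: 0.0131
```

```bash
python3 - <<'E'
from h import *
st();rel([.4278,.0305,.14],xax=[.077,1,0]);np.save('ci10.npy',ctrl.camera_info('wrist'),allow_pickle=True);im=snap('wrist','w10.png')
cv2.imwrite('pics/w10c.png',cv2.resize(im[40:270,220:430,::-1],None,fx=3.6,fy=2.6,interpolation=cv2.INTER_CUBIC))
E
```

```text
t 16.9 pos [0.4285 0.0297 0.1418] op 0.0131 F [-0.1 -0.4 -1. ]
[[0.079, 0.997, 0.002], [0.997, -0.079, 0.0], [0.0, 0.002, -1.0]] q [-0.1  -0.36  2.15  0.    1.35 -0.03]
shift cm [ 0.07 -0.08  0.18]
turn [ 0.002 -0.    -0.002]
```

View pics/w10c.png

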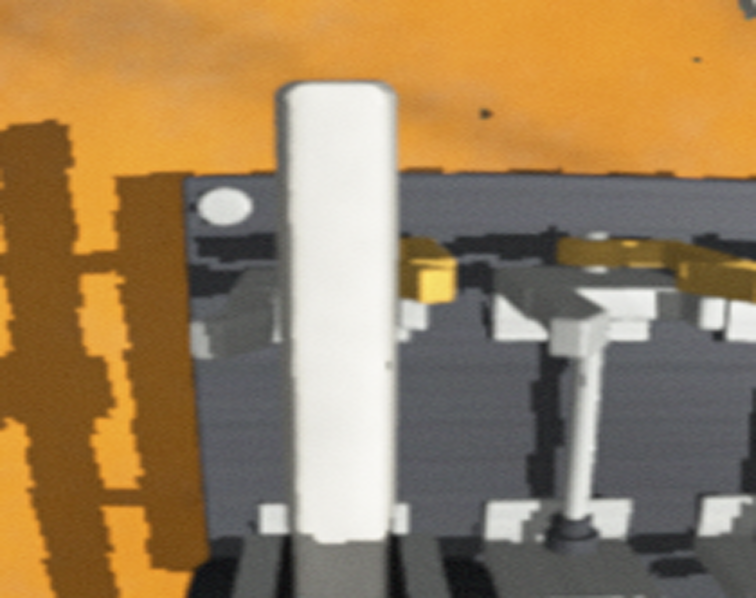

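```bash
python3 - <<'E'
from h import *
ci=np.load('ci10.npy',allow_pickle=True).item()
c=lambda x,y,z:np.round(atz('wrist',220+(x+.5)/3.6-.5,40+(y+.5)/2.6-.5,z,ci),4)
a=[c(x,y,.1405) for x,y in[(288,100),(393,100),(294,500),(389,500)]];print('bar',a)
f=(a[0]+a[1])/2;n=(a[2]+a[3])/2; k=(f-n)[0]/(f-n)[1]; print('slope',k,'x at y=.0305',n[0]+k*(.0305-n[1]))
print('bolt',c(225,206,.044),'end',c(338,82,.138),'pin2',c(595,340,.057),c(576,500,.057))
E
```

```text
bar [array([0.4281, 0.1197, 0.1405]), array([0.4402, 0.1187, 0.1405]), array([0.4228, 0.0508, 0.1405]), array([0.435 , 0.0498, 0.1405])]
slope 0.0761973875181419 x at y=.0305 0.4273912917271408
bolt [0.4091 0.098  0.044 ] end [0.4341 0.1224 0.138 ] pin2 [0.4807 0.0566 0.057 ] [0.4764 0.0081 0.057 ]
```

Call:
{"name": "send_rows", "arguments": {
  "series": [
    {"tx":0,"ty":0,"tz":1.2,"wx":0,"wy":0,"wz":-0.006,"jaw":1},
    {"tx":0,"ty":0,"tz":1,"wx":0,"wy":0,"wz":0,"jaw":1}
  ]
}}

```text
t: 17.2
tool_pos: [0.4305, 0.0295, 0.1212]
tool_rot: [2.296, 2.136, 0.007]
contact_force: [-1.3, 0.3, -1.4]
opening: 0.0131
```

```bash
python3 - <<'E'
from h import *
st()
E
```

```text
t 17.2 pos [0.4305 0.0295 0.1212] op 0.0131 F [-1.3  0.3 -1.4]
[[0.072, 0.997, 0.007], [0.997, -0.072, -0.001], [-0.0, 0.007, -1.0]] q [-0.1  -0.34  2.17  0.    1.3  -0.03]
```

Call:
{"name": "send_rows", "arguments": {
  "series": [
    {"tx":0.1,"ty":-0.3,"tz":0.5,"wx":0.005,"wy":0,"wz":0,"jaw":1},
    {"tx":0,"ty":-0.1,"tz":0.6,"wx":0,"wy":0,"wz":0,"jaw":1}
  ]
}}

```text
t: 17.45
tool_pos: [0.4272, 0.0309, 0.1108]
tool_rot: [2.298, 2.139, 0.003]
contact_force: [-4.1, -0.1, 22.0]
opening: 0.0132
```

```bash
python3 - <<'E'
from h import *
st()
E
```

```text
t 17.45 pos [0.4272 0.0309 0.1108] op 0.0132 F [-4.1 -0.1 22. ]
[[0.072, 0.997, 0.003], [0.997, -0.072, -0.0], [-0.0, 0.003, -1.0]] q [-0.1  -0.33  2.18 -0.    1.28 -0.03]
```

Call:
{"name": "send_rows", "arguments": {
  "series": [
    {"tx":0,"ty":0,"tz":0.8,"wx":0,"wy":0,"wz":0,"jaw":1},
    {"tx":0,"ty":0,"tz":0.8,"wx":0,"wy":0,"wz":0,"jaw":1}
  ]
}}

```text
t: 17.7
tool_pos: [0.4284, 0.0308, 0.0987]
tool_rot: [2.297, 2.139, 0.003]
contact_force: [-8.4, 1.2, 2.6]
opening: 0.013
```

```bash
python3 - <<'E'
from h import *
st()
E
```

```text
t 17.7 pos [0.4284 0.0308 0.0987] op 0.013 F [-8.4  1.2  2.6]
[[0.071, 0.997, 0.003], [0.997, -0.071, -0.001], [-0.001, 0.003, -1.0]] q [-0.1  -0.31  2.19 -0.    1.26 -0.03]
```

Call:
{"name": "send_rows", "arguments": {
  "series": [
    {"tx":0,"ty":-0.1,"tz":0.5,"wx":0,"wy":0,"wz":0,"jaw":1},
    {"tx":0,"ty":0,"tz":0.4,"wx":0,"wy":0,"wz":0,"jaw":1}
  ]
}}

```text
t: 17.95
tool_pos: [0.4273, 0.0311, 0.094]
tool_rot: [2.298, 2.142, -0.003]
contact_force: [-20.4, 1.2, 39.5]
opening: 0.0129
```

```bash
python3 - <<'E'
from h import *
st()
E
```

```text
t 17.95 pos [0.4273 0.0311 0.094 ] op 0.0129 F [-20.4   1.2  39.5]
[[0.07, 0.998, -0.001], [0.998, -0.07, -0.001], [-0.001, -0.001, -1.0]] q [-0.1  -0.3   2.19 -0.    1.25 -0.03]
```

Call:
{"name": "send_rows", "arguments": {
  "series": [
    {"tx":0,"ty":0,"tz":0,"wx":0,"wy":0,"wz":0,"jaw":0.62},
    {"tx":0,"ty":0,"tz":0,"wx":0,"wy":0,"wz":0,"jaw":0.62},
    {"tx":0,"ty":0,"tz":0,"wx":0,"wy":0,"wz":0,"jaw":0.62},
    {"tx":0,"ty":0,"tz":-2,"wx":0,"wy":0,"wz":0,"jaw":0.62},
    {"tx":0,"ty":0,"tz":0,"wx":0,"wy":0,"wz":0,"jaw":0.62}
  ]
}}

```text
t: 18.58
tool_pos: [0.4285, 0.0311, 0.115]
tool_rot: [2.296, 2.141, 0.001]
contact_force: [0.5, 0.5, 0.3]
opening: 0.0325
```

```bash
python3 - <<'E'
from h import *
st();im=snap('wrist','w11.png')
cv2.imwrite('pics/w11c.png',cv2.resize(im[40:300,200:440,::-1],None,fx=3.2,fy=2.3,interpolation=cv2.INTER_CUBIC))
E
```

```text
t 18.57 pos [0.4285 0.0311 0.115 ] op 0.0325 F [0.5 0.5 0.3]
[[0.07, 0.998, 0.002], [0.998, -0.07, -0.001], [-0.001, 0.002, -1.0]] q [-0.1  -0.33  2.18 -0.    1.29 -0.03]
```

View pics/w11c.png

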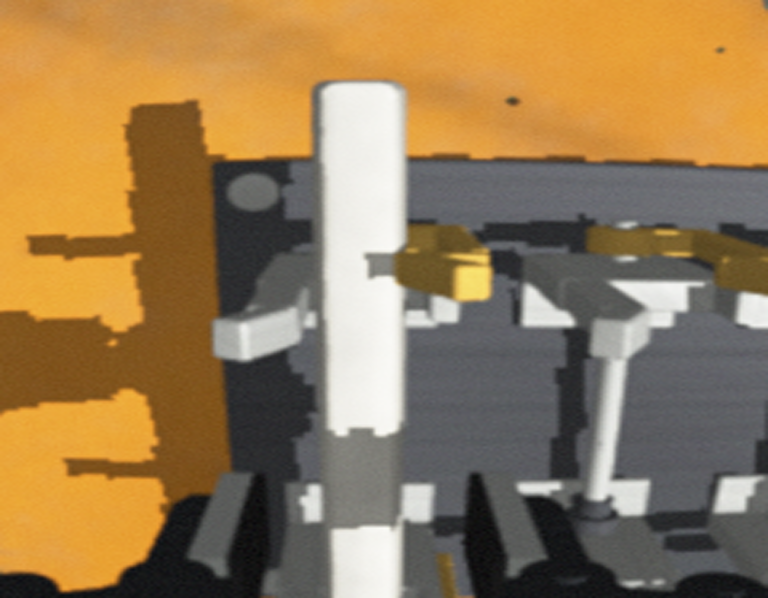

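Call:
{"name": "send_rows", "arguments": {
  "series": [
    {"tx":0,"ty":0,"tz":-5,"wx":0,"wy":0,"wz":0,"jaw":0.5},
    {"tx":0,"ty":0,"tz":-4,"wx":0,"wy":0,"wz":-0.07,"jaw":0.4},
    {"tx":-4,"ty":0,"tz":-2,"wx":0,"wy":0,"wz":0,"jaw":0.3},
    {"tx":-4,"ty":0,"tz":0,"wx":0,"wy":0,"wz":0,"jaw":0.3},
    {"tx":0,"ty":0,"tz":0,"wx":0,"wy":0,"wz":0,"jaw":0.3}
  ]
}}

```text
t: 19.25
tool_pos: [0.4253, -0.05, 0.2202]
tool_rot: [-2.212, -2.222, 0.011]
contact_force: [0.6, 0.1, 0.7]
opening: 0.0597
```

```bash
python3 - <<'E'
from h import *
st();rel([.517,-.355,.2],xax=[0,1,0]);np.save('ci12.npy',ctrl.camera_info('wrist'),allow_pickle=True);im=snap('wrist','w12.png')
cv2.imwrite('pics/w12c.png',cv2.resize(im[0:220,200:460,::-1],None,fx=3,fy=2.6,interpolation=cv2.INTER_CUBIC))
E
```

```text
t 19.25 pos [ 0.4253 -0.05    0.2202] op 0.0597 F [0.6 0.1 0.7]
[[-0.005, 1.0, -0.01], [1.0, 0.005, -0.0], [-0.0, -0.01, -1.0]] q [-0.29 -0.43  2.07 -0.    1.51 -0.29]
shift cm [-30.54   9.05   1.95]
turn [-0.01   0.     0.005]
```

View pics/w12c.png

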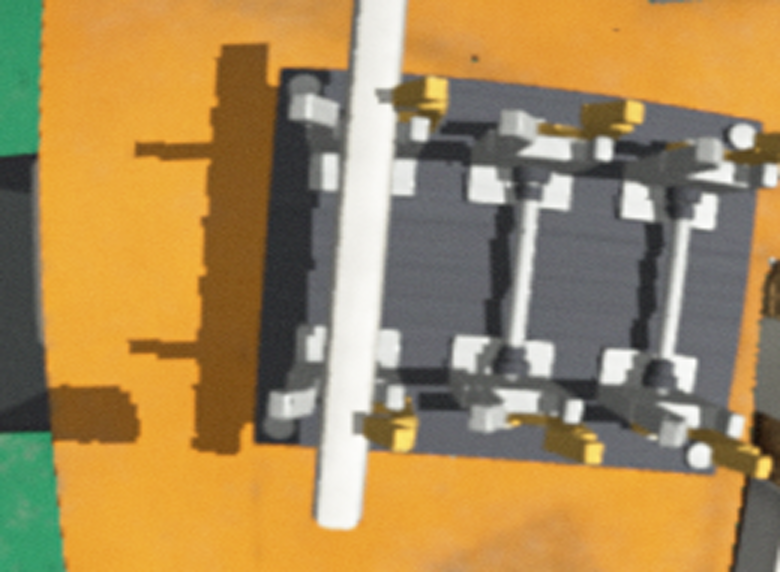

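```bash
python3 - <<'E'
from h import *
ci=np.load('ci12.npy',allow_pickle=True).item()
c=lambda x,y,z:np.round(atz('wrist',200+(x+.5)/3-.5,(y+.5)/2.6-.5,z,ci),4)
print('bar near end',c(338,518,.093),'bolts',c(279,428,.044),c(305,85,.044),c(698,455,.044),c(741,135,.044))
print('pins',c(530,200,.057),c(516,345,.057),c(683,215,.057),c(665,355,.057))
E
```

```text
bar near end [ 0.421 -0.055  0.093] bolts [ 0.4003 -0.0346  0.044 ] [0.4089 0.0981 0.044 ] [ 0.5479 -0.043   0.044 ] [0.5565 0.0883 0.044 ]
pins [0.4798 0.0542 0.057 ] [4.768e-01 4.000e-04 5.700e-02] [0.5308 0.0524 0.057 ] [ 0.5272 -0.0011  0.057 ]
```

Call:
{"name": "send_rows", "arguments": {
  "series": [
    {"tx":-6,"ty":1.9,"tz":0,"wx":-0.01,"wy":0,"wz":0,"jaw":0.3},
    {"tx":-6,"ty":1.9,"tz":0,"wx":0,"wy":0,"wz":0,"jaw":0.3},
    {"tx":-6,"ty":1.9,"tz":0,"wx":0,"wy":0,"wz":0,"jaw":0.3},
    {"tx":-6,"ty":1.9,"tz":0,"wx":0,"wy":0,"wz":0,"jaw":0.3},
    {"tx":-6,"ty":1.5,"tz":0,"wx":0,"wy":0,"wz":0,"jaw":0.3}
  ]
}}

```text
t: 19.92
tool_pos: [0.5222, -0.3444, 0.2135]
tool_rot: [-2.195, -2.238, -0.006]
contact_force: [1.2, 1.0, 0.2]
opening: 0.0601
```

```bash
python3 - <<'E'
from h import *
st();rel([.517,-.355,.16],xax=[0,1,0])
E
```

```text
t 19.93 pos [ 0.5222 -0.3444  0.2135] op 0.0601 F [1.2 1.  0.2]
[[-0.019, 1.0, -0.002], [1.0, 0.019, 0.007], [0.007, -0.002, -1.0]] q [-0.7   0.08  1.64  0.    1.43 -0.72]
shift cm [-1.09 -0.53  5.34]
turn [-0.002 -0.007  0.019]
```

```bash
python3 - <<'E'
from h import *
im=snap('wrist','w13.png');im=snap('scene','s13.png')
cv2.imwrite('pics/s13c.png',cv2.resize(im[60:260,120:340,::-1],None,fx=3.6,fy=3,interpolation=cv2.INTER_CUBIC))
im=snap('top','t13.png')
cv2.imwrite('pics/t13c.png',cv2.resize(im[150:290,300:480,::-1],None,fx=4.4,fy=4.2,interpolation=cv2.INTER_CUBIC))
E
```

```text
(no output)
```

View pics/w13.png

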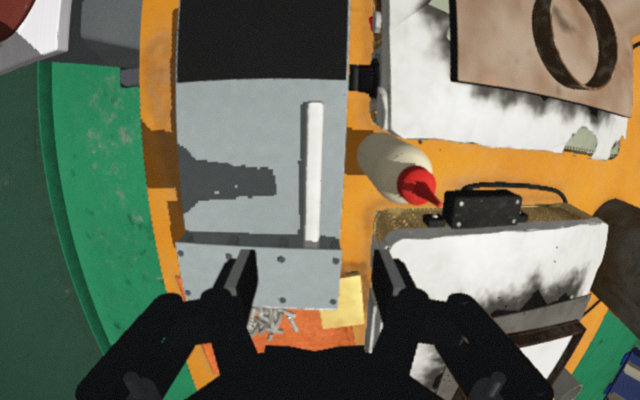

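View pics/s13c.png

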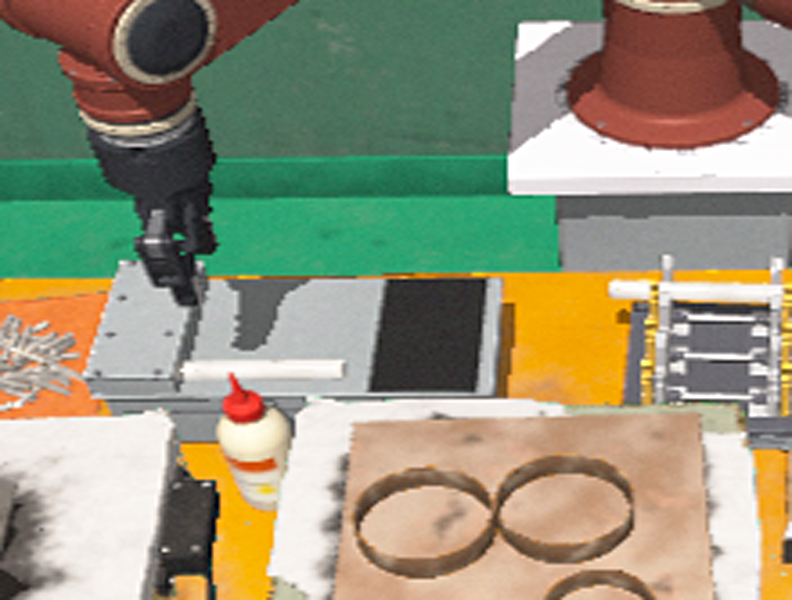

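View pics/t13c.png

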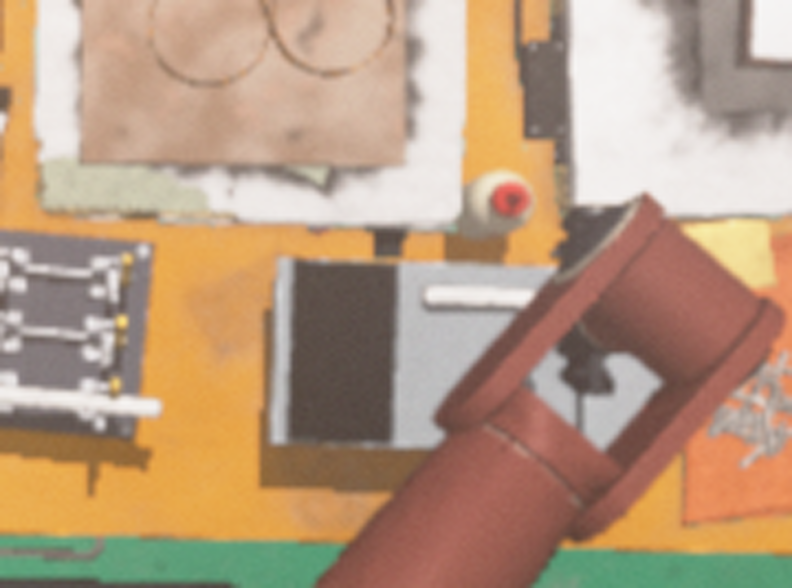

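```bash
python3 - <<'E'
from h import *
print('cap',atz('top',416.4,197.6,.14),'shoulder',atz('top',413.6,198.3,.10))
print('edge +x low', atz('top',300+500/4.4,150+237/4.2,.10),atz('top',300+500/4.4,150+237/4.2,.06))
print('wrist cap',atz('wrist',413,185,.14),'left body edge base',atz('wrist',358,150,.03), atz('wrist',362,170,.06),atz('wrist',400,199,.12))
K=proj
# project TCP-frame knuckles? pads inner faces
o=ctrl.get_obs();R=Rn.from_rotvec(o['tool_rot']).as_matrix();t=np.array(o['tool_pos'])
ci=ctrl.camera_info('wrist')
for y in(.03,.0445,.057,.07):
  for z in(0,-.03,-.06,-.08): print(y,z,np.round(proj('wrist',t+R@np.array([0,y,z]),ci)))
E
```

```text
cap [ 0.59440246 -0.32240701  0.14      ] shoulder [ 0.59343159 -0.32065341  0.1       ]
edge +x low [ 0.56548768 -0.32133586  0.1       ] [ 0.56645139 -0.32895056  0.06      ]
wrist cap [ 0.58865716 -0.31927451  0.14      ] left body edge base [ 0.56359163 -0.31276823  0.03      ] [ 0.56408406 -0.32715429  0.06      ] [ 0.58604412 -0.33610088  0.12      ]
0.03 0 [377. 270.]
0.03 -0.03 [390. 307.]
0.03 -0.06 [407. 359.]
0.03 -0.08 [421. 406.]
0.0445 0 [405. 269.]
0.0445 -0.03 [423. 305.]
0.0445 -0.06 [446. 355.]
0.0445 -0.08 [465. 398.]
0.057 0 [428. 268.]
0.057 -0.03 [449. 303.]
0.057 -0.06 [476. 350.]
0.057 -0.08 [498. 390.]
0.07 0 [450. 267.]
0.07 -0.03 [474. 300.]
0.07 -0.06 [505. 344.]
0.07 -0.08 [528. 381.]
```

Call:
{"name": "send_rows", "arguments": {
  "series": [
    {"tx":4,"ty":-0.5,"tz":0,"wx":-0.002,"wy":-0.007,"wz":0.019,"jaw":0.55},
    {"tx":3.2,"ty":0,"tz":0,"wx":0,"wy":0,"wz":0,"jaw":0.55},
    {"tx":0,"ty":0,"tz":2,"wx":0,"wy":0,"wz":0,"jaw":0.55},
    {"tx":0,"ty":0,"tz":0,"wx":0,"wy":0,"wz":0,"jaw":0.55}
  ]
}}

```text
t: 20.58
tool_pos: [0.5152, -0.2646, 0.1881]
tool_rot: [-2.214, -2.217, -0.001]
contact_force: [-0.7, 0.1, -0.4]
opening: 0.0386
```

```bash
python3 - <<'E'
from h import *
st();rel([.517,-.275,.094],xax=[0,1,0]);im=snap('wrist','w14.png')
E
```

```text
t 20.57 pos [ 0.5152 -0.2646  0.1881] op 0.0386 F [-0.7  0.1 -0.4]
[[-0.001, 1.0, -0.006], [1.0, 0.001, 0.006], [0.006, -0.006, -1.0]] q [-0.6  -0.01  1.77  0.    1.39 -0.61]
shift cm [-1.1   0.23  9.4 ]
turn [-0.006 -0.006  0.001]
```

View pics/w14.png

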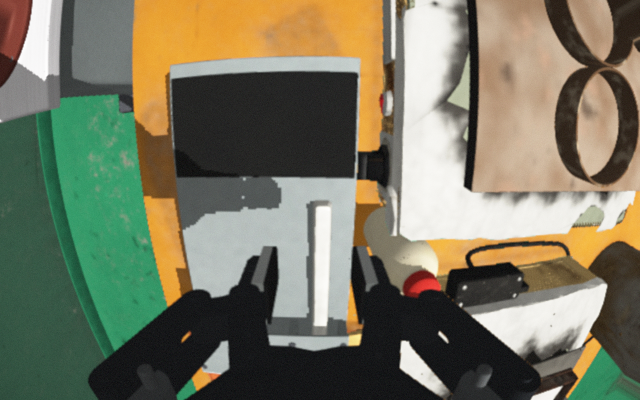

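```bash
python3 - <<'E'
from h import *
for p in[(313,203),(331,203),(312,300),(328,300)]: print(np.round(atz('wrist',*p,.092),4))
E
```

```text
[ 0.5132 -0.2632  0.092 ]
[ 0.5272 -0.2631  0.092 ]
[ 0.5123 -0.3559  0.092 ]
[ 0.5268 -0.3559  0.092 ]
```

Call:
{"name": "send_rows", "arguments": {
  "series": [
    {"tx":-1.0,"ty":0.2,"tz":3,"wx":-0.006,"wy":-0.006,"wz":0,"jaw":0.5},
    {"tx":0,"ty":0,"tz":3,"wx":0,"wy":0,"wz":0,"jaw":0.5},
    {"tx":0,"ty":0,"tz":1,"wx":0,"wy":0,"wz":0,"jaw":0.5},
    {"tx":0,"ty":0,"tz":0,"wx":0,"wy":0,"wz":0,"jaw":0.5}
  ]
}}

```text
t: 21.12
tool_pos: [0.5196, -0.2781, 0.1205]
tool_rot: [2.217, 2.216, 0.003]
contact_force: [0.0, -0.0, -0.4]
opening: 0.0426
```

```bash
python3 - <<'E'
from h import *
st();rel([.518,-.277,.094],xax=[0,1,0]);im=snap('wrist','w15.png')
E
```

```text
t 21.12 pos [ 0.5196 -0.2781  0.1205] op 0.0426 F [ 0.  -0.  -0.4]
[[0.001, 1.0, 0.007], [1.0, -0.001, -0.004], [-0.004, 0.007, -1.0]] q [-0.62  0.07  1.81  0.    1.26 -0.62]
shift cm [ 0.12 -0.18  2.65]
turn [ 0.007  0.004 -0.001]
```

View pics/w15.png

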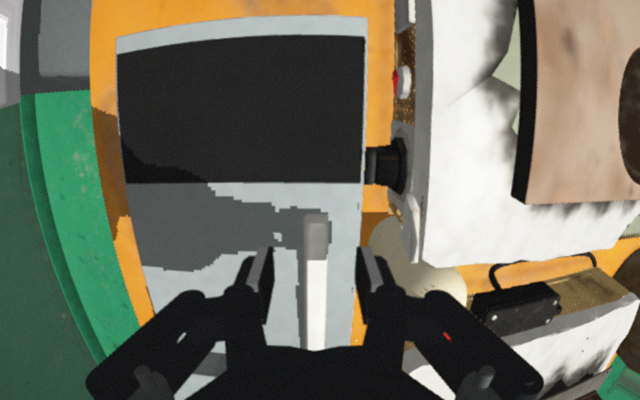

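Call:
{"name": "send_rows", "arguments": {
  "series": [
    {"tx":0.6,"ty":0,"tz":1.3,"wx":0.006,"wy":0.004,"wz":0,"jaw":0.5},
    {"tx":0,"ty":0,"tz":1.3,"wx":0,"wy":0,"wz":0,"jaw":0.5},
    {"tx":0,"ty":0,"tz":0,"wx":0,"wy":0,"wz":0,"jaw":0.5}
  ]
}}

```text
t: 21.55
tool_pos: [0.5213, -0.2727, 0.0959]
tool_rot: [2.218, 2.217, 0.002]
contact_force: [0.2, -0.4, 0.7]
opening: 0.0428
```

```bash
python3 - <<'E'
from h import *
st()
E
```

```text
t 21.55 pos [ 0.5213 -0.2727  0.0959] op 0.0428 F [ 0.2 -0.4  0.7]
[[0.0, 1.0, 0.004], [1.0, -0.0, -0.003], [-0.003, 0.004, -1.0]] q [-0.61  0.1   1.82  0.    1.22 -0.61]
```

Call:
{"name": "send_rows", "arguments": {
  "series": [
    {"tx":0,"ty":-0.1,"tz":0.2,"wx":0,"wy":0,"wz":0,"jaw":1},
    {"tx":0,"ty":0,"tz":0,"wx":0,"wy":0,"wz":0,"jaw":1},
    {"tx":0,"ty":0,"tz":0,"wx":0,"wy":0,"wz":0,"jaw":1},
    {"tx":1,"ty":0,"tz":0,"wx":0,"wy":0,"wz":0,"jaw":1},
    {"tx":2,"ty":0,"tz":0,"wx":0,"wy":0,"wz":0,"jaw":1}
  ],
  "squeeze": 60
}}

```text
t: 22.18
tool_pos: [0.5203, -0.2424, 0.0942]
tool_rot: [2.22, 2.215, 0.002]
contact_force: [-0.9, 0.1, -0.4]
opening: 0.0135
```

```bash
python3 - <<'E'
from h import *
st()
E
```

```text
t 22.18 pos [ 0.5203 -0.2424  0.0942] op 0.0135 F [-0.9  0.1 -0.4]
[[0.002, 1.0, 0.005], [1.0, -0.002, -0.003], [-0.003, 0.005, -1.0]] q [-0.57  0.07  1.86  0.    1.21 -0.56]
```

Call:
{"name": "send_rows", "arguments": {
  "series": [
    {"tx":2.5,"ty":0,"tz":0,"wx":0,"wy":0,"wz":0,"jaw":1},
    {"tx":2.5,"ty":0,"tz":0,"wx":0,"wy":0,"wz":0,"jaw":1},
    {"tx":2.5,"ty":0,"tz":0,"wx":0,"wy":0,"wz":0,"jaw":1},
    {"tx":0,"ty":0,"tz":0,"wx":0,"wy":0,"wz":0,"jaw":1},
    {"tx":0,"ty":0,"tz":0,"wx":0,"wy":0,"wz":0,"jaw":0.5}
  ]
}}

```text
t: 22.8
tool_pos: [0.52, -0.1595, 0.0942]
tool_rot: [2.215, 2.22, 0.003]
contact_force: [-0.8, -0.7, -1.0]
opening: 0.0304
```

Call:
{"name": "send_rows", "arguments": {
  "series": [
    {"tx":0,"ty":0,"tz":0,"wx":0,"wy":0,"wz":0,"jaw":0.5},
    {"tx":0,"ty":0,"tz":0,"wx":0,"wy":0,"wz":0,"jaw":0.5},
    {"tx":0,"ty":0,"tz":-3,"wx":0,"wy":0,"wz":0,"jaw":0.5},
    {"tx":0,"ty":0,"tz":-4,"wx":0,"wy":0,"wz":0,"jaw":0.5},
    {"tx":0,"ty":0,"tz":0,"wx":0,"wy":0,"wz":0,"jaw":0.5}
  ]
}}

```text
t: 23.42
tool_pos: [0.5194, -0.162, 0.1659]
tool_rot: [2.22, 2.216, 0.003]
contact_force: [0.5, 0.2, -0.2]
opening: 0.0428
```

```bash
python3 - <<'E'
from h import *
st();im=snap('wrist','w16.png')
E
```

```text
t 23.43 pos [ 0.5194 -0.162   0.1659] op 0.0428 F [ 0.5  0.2 -0.2]
[[0.002, 1.0, 0.005], [1.0, -0.002, -0.003], [-0.003, 0.005, -1.0]] q [-0.44 -0.08  1.88 -0.    1.34 -0.44]
```

View pics/w16.png

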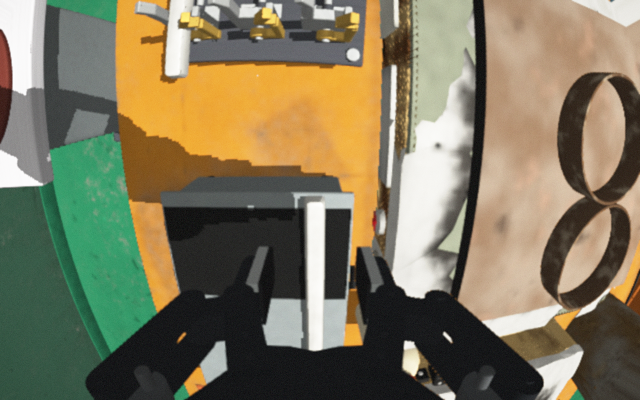

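```bash
python3 - <<'E'
from h import *
for p in[(306,201),(324,201),(306,330),(322,330)]: print(np.round(atz('wrist',*p,.092),4))
E
```

```text
[ 0.5112 -0.1494  0.092 ]
[ 0.5235 -0.1494  0.092 ]
[ 0.5096 -0.2666  0.092 ]
[ 0.5234 -0.2666  0.092 ]
```

Call:
{"name": "send_rows", "arguments": {
  "series": [
    {"tx":-4.2,"ty":-0.1,"tz":0,"wx":0,"wy":0,"wz":0,"jaw":0.5},
    {"tx":-4,"ty":-0.2,"tz":0,"wx":0,"wy":0,"wz":0,"jaw":0.5},
    {"tx":0,"ty":0,"tz":3,"wx":0,"wy":0,"wz":0,"jaw":0.5},
    {"tx":0,"ty":0,"tz":2,"wx":0,"wy":0,"wz":0,"jaw":0.5},
    {"tx":0,"ty":0,"tz":0,"wx":0,"wy":0,"wz":0,"jaw":0.5}
  ]
}}

```text
t: 24.1
tool_pos: [0.511, -0.2453, 0.1048]
tool_rot: [-2.219, -2.211, 0.003]
contact_force: [-0.3, 0.4, 0.8]
opening: 0.0427
```

```bash
python3 - <<'E'
from h import *
st();rel([.517,-.243,.094],xax=[0.007,1,0])
E
```

```text
t 24.1 pos [ 0.511  -0.2453  0.1048] op 0.0427 F [-0.3  0.4  0.8]
[[0.004, 1.0, -0.008], [1.0, -0.004, 0.005], [0.005, -0.008, -1.0]] q [-0.58  0.05  1.86 -0.    1.25 -0.57]
shift cm [0.23 0.61 1.07]
turn [-0.008 -0.005  0.003]
```

Call:
{"name": "send_rows", "arguments": {
  "series": [
    {"tx":0.2,"ty":0.6,"tz":0.5,"wx":-0.008,"wy":-0.005,"wz":0,"jaw":0.5},
    {"tx":0,"ty":0,"tz":0.7,"wx":0,"wy":0,"wz":0,"jaw":0.5},
    {"tx":0,"ty":0,"tz":0,"wx":0,"wy":0,"wz":0,"jaw":0.5}
  ]
}}

```text
t: 24.48
tool_pos: [0.5176, -0.243, 0.0924]
tool_rot: [2.224, 2.217, 0.0]
contact_force: [0.9, 0.5, 0.5]
opening: 0.043
```

```bash
python3 - <<'E'
from h import *
st();rel([.517,-.243,.0935],xax=[0.007,1,0])
E
```

```text
t 24.48 pos [ 0.5176 -0.243   0.0924] op 0.043 F [0.9 0.5 0.5]
[[0.003, 1.0, 0.001], [1.0, -0.003, -0.001], [-0.001, 0.001, -1.0]] q [-0.57  0.07  1.86  0.    1.21 -0.57]
shift cm [ 0.   -0.06 -0.11]
turn [0.001 0.001 0.004]
```

Call:
{"name": "send_rows", "arguments": {
  "series": [
    {"tx":0,"ty":0,"tz":-0.1,"wx":0,"wy":0,"wz":0,"jaw":1},
    {"tx":0,"ty":0,"tz":0,"wx":0,"wy":0,"wz":0,"jaw":1},
    {"tx":0,"ty":0,"tz":0,"wx":0,"wy":0,"wz":0,"jaw":1},
    {"tx":0,"ty":0,"tz":0,"wx":0,"wy":0,"wz":0,"jaw":1}
  ],
  "squeeze": 80
}}

```text
t: 24.98
tool_pos: [0.5182, -0.2432, 0.0947]
tool_rot: [2.223, 2.216, 0.001]
contact_force: [-0.1, -0.3, -1.2]
opening: 0.0128
```

```bash
python3 - <<'E'
from h import *
st()
E
```

```text
t 24.98 pos [ 0.5182 -0.2432  0.0947] op 0.0128 F [-0.1 -0.3 -1.2]
[[0.003, 1.0, 0.003], [1.0, -0.003, -0.002], [-0.002, 0.003, -1.0]] q [-0.57  0.06  1.86  0.    1.22 -0.57]
```

Call:
{"name": "send_rows", "arguments": {
  "series": [
    {"tx":0,"ty":0,"tz":-4,"wx":0,"wy":0,"wz":0,"jaw":1},
    {"tx":0,"ty":0,"tz":-5,"wx":0,"wy":0,"wz":0,"jaw":1},
    {"tx":2,"ty":0,"tz":-3,"wx":0,"wy":0,"wz":0.06,"jaw":1},
    {"tx":5,"ty":0,"tz":0,"wx":0,"wy":0,"wz":0,"jaw":1},
    {"tx":5,"ty":0,"tz":0,"wx":0,"wy":0,"wz":0,"jaw":1}
  ]
}}

```text
t: 25.6
tool_pos: [0.5231, -0.1225, 0.216]
tool_rot: [-2.299, -2.139, -0.0]
contact_force: [0.2, 0.1, -2.9]
opening: 0.0125
```

```bash
python3 - <<'E'
from h import *
st();rel([.5306,.024,.2],xax=[.064,1,0])
E
```

```text
t 25.6 pos [ 0.5231 -0.1225  0.216 ] op 0.0125 F [ 0.2  0.1 -2.9]
[[0.072, 0.997, -0.001], [0.997, -0.072, 0.001], [0.001, -0.001, -1.0]] q [-0.37 -0.14  1.84  0.    1.44 -0.3 ]
shift cm [14.67 -0.3   1.62]
turn [-0.001 -0.001 -0.008]
```

Call:
{"name": "send_rows", "arguments": {
  "series": [
    {"tx":5,"ty":-0.1,"tz":0,"wx":0,"wy":0,"wz":-0.008,"jaw":1},
    {"tx":5,"ty":-0.1,"tz":0,"wx":0,"wy":0,"wz":0,"jaw":1},
    {"tx":4,"ty":0,"tz":0.5,"wx":0,"wy":0,"wz":0,"jaw":1},
    {"tx":0,"ty":0,"tz":0,"wx":0,"wy":0,"wz":0,"jaw":1}
  ]
}}

```text
t: 26.1
tool_pos: [0.529, 0.0244, 0.2099]
tool_rot: [-2.285, -2.152, 0.0]
contact_force: [0.5, 0.1, -2.3]
opening: 0.0129
```

```bash
python3 - <<'E'
from h import *
st();rel([.5306,.024,.15],xax=[.064,1,0]);np.save('ci17.npy',ctrl.camera_info('wrist'),allow_pickle=True);im=snap('wrist','w17.png')
cv2.imwrite('pics/w17c.png',cv2.resize(im[40:290,180:420,::-1],None,fx=3.2,fy=2.4,interpolation=cv2.INTER_CUBIC))
E
```

```text
t 26.1 pos [0.529  0.0244 0.2099] op 0.0129 F [ 0.5  0.1 -2.3]
[[0.06, 0.998, -0.002], [0.998, -0.06, 0.002], [0.002, -0.002, -1.0]] q [-0.1  -0.15  1.87  0.    1.43 -0.04]
shift cm [-0.04  0.18  5.99]
turn [-0.002 -0.002  0.004]
```

View pics/w17c.png

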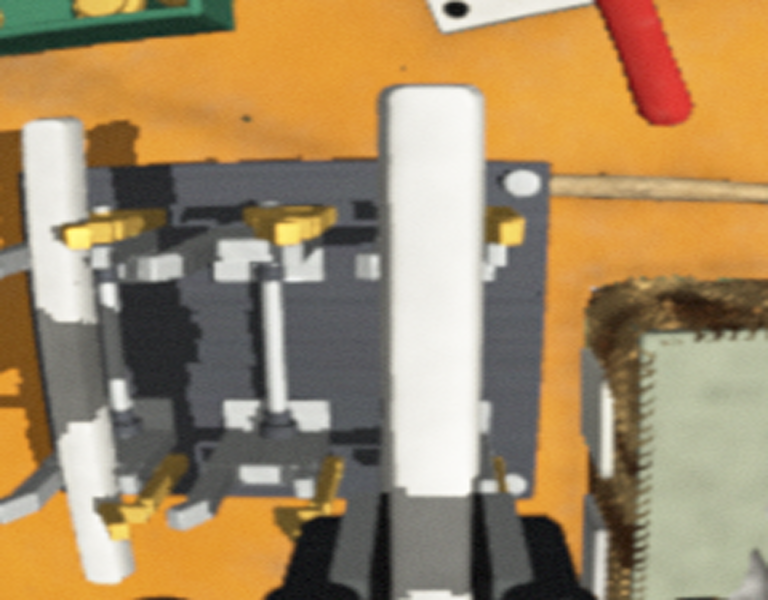

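```bash
python3 - <<'E'
from h import *
ci=np.load('ci17.npy',allow_pickle=True).item()
c=lambda x,y,z:np.round(atz('wrist',180+(x+.5)/3.2-.5,40+(y+.5)/2.4-.5,z,ci),4)
a=[c(x,y,.208) for x,y in[(382,110),(484,110),(388,470),(480,470)]];print('bar',a)
f=(a[0]+a[1])/2;n=(a[2]+a[3])/2; k=(f-n)[0]/(f-n)[1]; print('slope',k,'x at y=.0244',n[0]+k*(.0244-n[1]))
print('bolt',c(522,183,.044),c(513,484,.044),'end',c(432,86,.208),'pin2',c(268,285,.057),c(277,405,.057))
print('bar1 ends',c(52,122,.093),c(108,578,.093))
E
```

```text
bar [array([0.5264, 0.1112, 0.208 ]), array([0.5397, 0.1104, 0.208 ]), array([0.5225, 0.0432, 0.208 ]), array([0.536 , 0.0424, 0.208 ])]
slope 0.055882352941176855 x at y=.0244 0.5282217647058823
bolt [0.5582 0.0881 0.044 ] [ 0.5507 -0.0422  0.044 ] end [0.5332 0.1151 0.208 ] pin2 [0.4813 0.0539 0.057 ] [0.4789 0.0041 0.057 ]
bar1 ends [0.4358 0.1224 0.093 ] [ 0.4231 -0.0557  0.093 ]
```

Call:
{"name": "send_rows", "arguments": {
  "series": [
    {"tx":0,"ty":0.2,"tz":2,"wx":0,"wy":-0.002,"wz":0.01,"jaw":1},
    {"tx":0,"ty":0,"tz":2,"wx":0,"wy":0,"wz":0,"jaw":1},
    {"tx":0,"ty":0,"tz":2.2,"wx":0,"wy":0,"wz":0,"jaw":1},
    {"tx":0,"ty":0,"tz":0,"wx":0,"wy":0,"wz":0,"jaw":1}
  ]
}}

```text
t: 26.65
tool_pos: [0.53, 0.0189, 0.1421]
tool_rot: [-2.306, -2.131, 0.008]
contact_force: [-0.2, 0.3, -2.9]
opening: 0.0126
```

```bash
python3 - <<'E'
from h import *
st();rel([.532,.024,.14],xax=[.07,1,0]);np.save('ci18.npy',ctrl.camera_info('wrist'),allow_pickle=True);im=snap('wrist','w18.png')
cv2.imwrite('pics/w18c.png',cv2.resize(im[40:290,180:420,::-1],None,fx=3.2,fy=2.4,interpolation=cv2.INTER_CUBIC))
E
```

```text
t 26.65 pos [0.53   0.0189 0.1421] op 0.0126 F [-0.2  0.3 -2.9]
[[0.079, 0.997, -0.005], [0.997, -0.079, -0.002], [-0.002, -0.005, -1.0]] q [-0.1  -0.09  1.92 -0.    1.31 -0.02]
shift cm [0.52 0.16 0.21]
turn [-0.005  0.002 -0.009]
```

View pics/w18c.png

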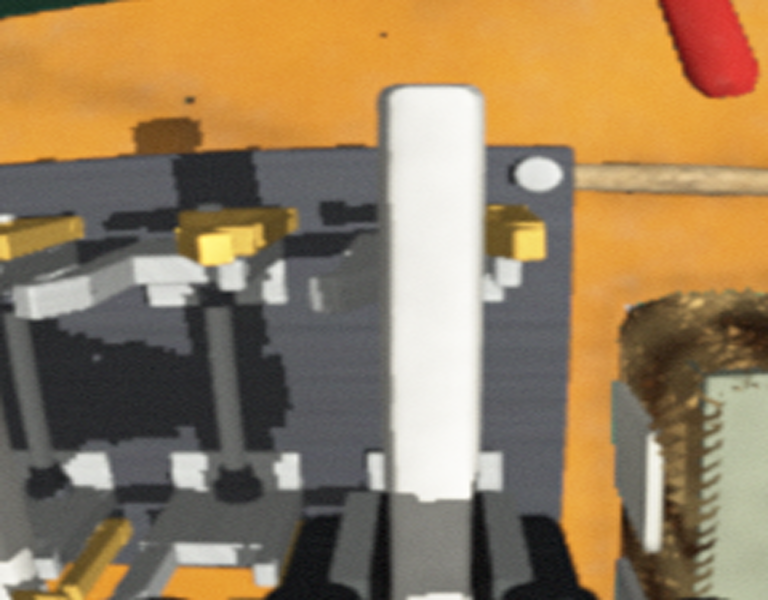

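Call:
{"name": "send_rows", "arguments": {
  "series": [
    {"tx":0.5,"ty":0.05,"tz":0.7,"wx":-0.005,"wy":0,"wz":-0.007,"jaw":1},
    {"tx":0,"ty":0,"tz":0.7,"wx":0,"wy":0,"wz":0,"jaw":1},
    {"tx":0,"ty":0,"tz":0,"wx":0,"wy":0,"wz":0,"jaw":1}
  ]
}}

```text
t: 27.08
tool_pos: [0.5332, 0.0231, 0.1305]
tool_rot: [2.296, 2.135, 0.003]
contact_force: [-0.1, -0.3, -2.2]
opening: 0.0129
```

```bash
python3 - <<'E'
from h import *
st();rel([.5305,.024,.115],xax=[.07,1,0])
E
```

```text
t 27.07 pos [0.5332 0.0231 0.1305] op 0.0129 F [-0.1 -0.3 -2.2]
[[0.073, 0.997, 0.006], [0.997, -0.073, -0.003], [-0.003, 0.006, -1.0]] q [-0.09 -0.07  1.93 -0.    1.28 -0.02]
shift cm [ 0.07 -0.29  1.54]
turn [ 0.006  0.003 -0.003]
```

Call:
{"name": "send_rows", "arguments": {
  "series": [
    {"tx":0.1,"ty":-0.35,"tz":0.6,"wx":0.006,"wy":0,"wz":-0.003,"jaw":1},
    {"tx":0,"ty":-0.1,"tz":0.6,"wx":0,"wy":0,"wz":0,"jaw":1}
  ]
}}

```text
t: 27.32
tool_pos: [0.5304, 0.0244, 0.1199]
tool_rot: [2.293, 2.14, 0.002]
contact_force: [1.8, 0.1, -1.3]
opening: 0.0128
```

```bash
python3 - <<'E'
from h import *
st();rel([.5305,.024,.094],xax=[.07,1,0])
E
```

```text
t 27.32 pos [0.5304 0.0244 0.1199] op 0.0128 F [ 1.8  0.1 -1.3]
[[0.069, 0.998, 0.004], [0.998, -0.069, -0.003], [-0.003, 0.005, -1.0]] q [-0.09 -0.07  1.94 -0.    1.26 -0.02]
shift cm [-0.04  0.    2.59]
turn [0.005 0.003 0.001]
```

Call:
{"name": "send_rows", "arguments": {
  "series": [
    {"tx":0,"ty":0,"tz":0.7,"wx":0.004,"wy":0,"wz":0,"jaw":1},
    {"tx":0,"ty":0,"tz":0.7,"wx":0,"wy":0,"wz":0,"jaw":1}
  ]
}}

```text
t: 27.58
tool_pos: [0.533, 0.0243, 0.1101]
tool_rot: [2.293, 2.139, 0.003]
contact_force: [-4.7, -1.5, 8.0]
opening: 0.0127
```

```bash
python3 - <<'E'
from h import *
st()
E
```

```text
t 27.57 pos [0.533  0.0243 0.1101] op 0.0127 F [-4.7 -1.5  8. ]
[[0.069, 0.998, 0.005], [0.998, -0.069, -0.003], [-0.003, 0.006, -1.0]] q [-0.09 -0.05  1.94 -0.    1.24 -0.02]
```

Call:
{"name": "send_rows", "arguments": {
  "series": [
    {"tx":0,"ty":-0.25,"tz":0.7,"wx":0.004,"wy":0,"wz":0,"jaw":1},
    {"tx":0,"ty":-0.1,"tz":0.8,"wx":0,"wy":0,"wz":0,"jaw":1}
  ]
}}

```text
t: 27.82
tool_pos: [0.5304, 0.0245, 0.0966]
tool_rot: [2.294, 2.141, -0.0]
contact_force: [2.8, 0.2, 0.1]
opening: 0.0123
```

```bash
python3 - <<'E'
from h import *
st()
E
```

```text
t 27.82 pos [0.5304 0.0245 0.0966] op 0.0123 F [2.8 0.2 0.1]
[[0.069, 0.998, 0.003], [0.998, -0.069, -0.003], [-0.003, 0.003, -1.0]] q [-0.09 -0.04  1.96 -0.    1.22 -0.02]
```

Call:
{"name": "send_rows", "arguments": {
  "series": [
    {"tx":0,"ty":0,"tz":0.4,"wx":0.003,"wy":0,"wz":0,"jaw":1},
    {"tx":0,"ty":0,"tz":0.4,"wx":0,"wy":0,"wz":0,"jaw":1}
  ]
}}

```text
t: 28.08
tool_pos: [0.5307, 0.0244, 0.0955]
tool_rot: [-2.295, -2.144, 0.009]
contact_force: [-17.2, 2.2, 30.2]
opening: 0.0128
```

```bash
python3 - <<'E'
from h import *
st()
E
```

```text
t 28.07 pos [0.5307 0.0244 0.0955] op 0.0128 F [-17.2   2.2  30.2]
[[0.068, 0.998, -0.005], [0.998, -0.068, -0.003], [-0.004, -0.005, -1.0]] q [-0.09 -0.03  1.95 -0.    1.22 -0.02]
```

Call:
{"name": "send_rows", "arguments": {
  "series": [
    {"tx":0,"ty":0,"tz":0,"wx":0,"wy":0,"wz":0,"jaw":0.62},
    {"tx":0,"ty":0,"tz":0,"wx":0,"wy":0,"wz":0,"jaw":0.62},
    {"tx":0,"ty":0,"tz":0,"wx":0,"wy":0,"wz":0,"jaw":0.62},
    {"tx":0,"ty":0,"tz":-3,"wx":0,"wy":0,"wz":0,"jaw":0.62},
    {"tx":0,"ty":0,"tz":-5,"wx":0,"wy":0,"wz":0,"jaw":0.62}
  ]
}}

```text
t: 28.7
tool_pos: [0.5272, 0.0249, 0.1694]
tool_rot: [-2.289, -2.137, 0.022]
contact_force: [1.1, 0.4, 0.2]
opening: 0.0322
```

Call:
{"name": "send_rows", "arguments": {
  "series": [
    {"tx":-5,"ty":0,"tz":-4,"wx":0,"wy":0,"wz":0,"jaw":0.3},
    {"tx":-5,"ty":-2,"tz":0,"wx":0,"wy":0,"wz":0,"jaw":0},
    {"tx":0,"ty":-2,"tz":0,"wx":0,"wy":0,"wz":0,"jaw":0},
    {"tx":0,"ty":0,"tz":0,"wx":0,"wy":0,"wz":0,"jaw":0}
  ]
}}

```text
t: 29.2
tool_pos: [0.4825, -0.0752, 0.2145]
tool_rot: [-2.293, -2.143, 0.016]
contact_force: [0.4, -0.8, 0.3]
opening: 0.0854
```

```bash
python3 - <<'E'
from h import *
st();np.save('ci19.npy',ctrl.camera_info('wrist'),allow_pickle=True);im=snap('wrist','w19.png')
cv2.imwrite('pics/w19c.png',cv2.resize(im[0:190,200:460,::-1],None,fx=3,fy=3,interpolation=cv2.INTER_CUBIC))
im=snap('scene','s19.png')
cv2.imwrite('pics/s19c.png',cv2.resize(im[130:230,240:480,::-1],None,fx=3.3,fy=4,interpolation=cv2.INTER_CUBIC))
E
```

```text
t 29.2 pos [ 0.4825 -0.0752  0.2145] op 0.0854 F [ 0.4 -0.8  0.3]
[[0.067, 0.998, -0.01], [0.998, -0.067, -0.004], [-0.005, -0.009, -1.0]] q [-0.3  -0.26  1.95 -0.01  1.46 -0.23]
```

View pics/w19c.png

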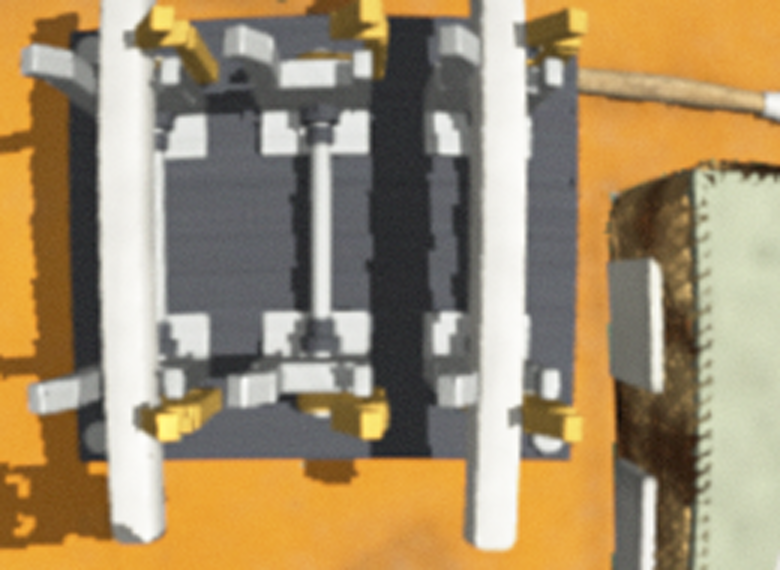

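View pics/s19c.png

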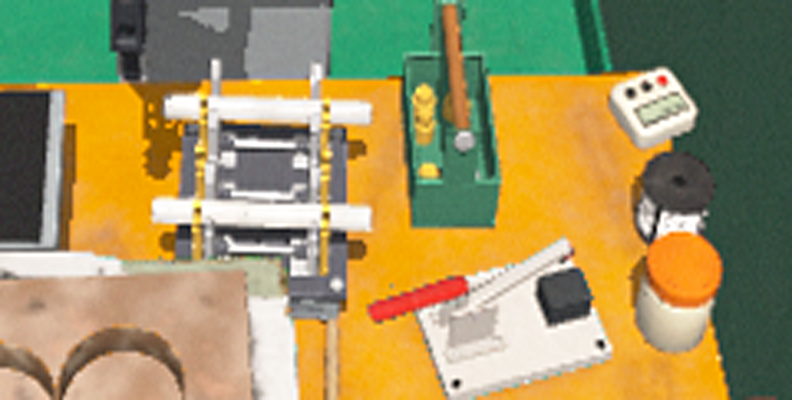

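```bash
python3 - <<'E'
from h import *
ci=np.load('ci19.npy',allow_pickle=True).item()
c=lambda x,y,z:np.round(atz('wrist',200+(x+.5)/3-.5,(y+.5)/3-.5,z,ci),4)
print('near ends',c(137,528,.093),c(491,545,.093))
rel([.40,.18,.27],xax=[1,0,0])
E
```

```text
near ends [ 0.4225 -0.0541  0.093 ] [ 0.5223 -0.0657  0.093 ]
shift cm [ 24.84 -10.03  -5.59]
turn [-0.004  0.011  1.505]
```

Call:
{"name": "send_rows", "arguments": {
  "series": [
    {"tx":0,"ty":0,"tz":-3,"wx":0,"wy":0,"wz":0.18,"jaw":0},
    {"tx":0,"ty":0,"tz":-3,"wx":0,"wy":0,"wz":0.18,"jaw":0},
    {"tx":0,"ty":0,"tz":-1,"wx":0,"wy":0,"wz":0.18,"jaw":0},
    {"tx":0,"ty":0,"tz":0,"wx":0,"wy":0,"wz":0.18,"jaw":0},
    {"tx":0,"ty":0,"tz":0,"wx":0,"wy":0,"wz":0.18,"jaw":0}
  ]
}}

```text
t: 29.92
tool_pos: [0.4866, -0.0716, 0.2832]
tool_rot: [-3.008, -0.9, 0.023]
contact_force: [0.6, -0.1, 0.2]
opening: 0.0853
```

Call:
{"name": "send_rows", "arguments": {
  "series": [
    {"tx":0,"ty":0,"tz":0,"wx":0,"wy":0,"wz":0.18,"jaw":0},
    {"tx":0,"ty":0,"tz":0,"wx":0,"wy":0,"wz":0.18,"jaw":0},
    {"tx":0,"ty":0,"tz":0,"wx":0,"wy":0,"wz":0.18,"jaw":0},
    {"tx":0,"ty":0,"tz":0,"wx":0,"wy":0,"wz":0,"jaw":0}
  ]
}}

```text
t: 30.42
tool_pos: [0.489, -0.0692, 0.2807]
tool_rot: [3.14, 0.047, -0.028]
contact_force: [0.3, 0.7, -0.7]
opening: 0.0856
```

```bash
python3 - <<'E'
from h import *
st();rel([.36,.2,.27],xax=[1,0,0])
E
```

```text
t 30.43 pos [ 0.489  -0.0692  0.2807] op 0.0856 F [ 0.3  0.7 -0.7]
[[0.999, 0.03, -0.018], [0.03, -1.0, -0.001], [-0.018, 0.001, -1.0]] q [-0.29 -0.28  1.85 -0.01  1.58  1.25]
shift cm [-12.07 -27.3    1.27]
turn [0.001 0.018 0.03 ]
```

Call:
{"name": "send_rows", "arguments": {
  "series": [
    {"tx":-2.4,"ty":-5.5,"tz":0,"wx":0,"wy":0.018,"wz":0.03,"jaw":0},
    {"tx":-2.4,"ty":-5.5,"tz":0,"wx":0,"wy":0,"wz":0,"jaw":0},
    {"tx":-2.4,"ty":-5.5,"tz":0,"wx":0,"wy":0,"wz":0,"jaw":0},
    {"tx":-2.4,"ty":-5.5,"tz":0,"wx":0,"wy":0,"wz":0,"jaw":0},
    {"tx":-1,"ty":-4,"tz":0,"wx":0,"wy":0,"wz":0,"jaw":0}
  ]
}}

```text
t: 31.05
tool_pos: [0.3789, 0.1961, 0.2797]
tool_rot: [-3.141, -0.019, 0.0]
contact_force: [0.4, -0.4, -0.1]
opening: 0.0853
```

```bash
python3 - <<'E'
from h import *
st();np.save('ci20.npy',ctrl.camera_info('wrist'),allow_pickle=True);im=snap('wrist','w20.png')
E
```

```text
t 31.05 pos [0.3789 0.1961 0.2797] op 0.0853 F [ 0.4 -0.4 -0.1]
[[1.0, 0.012, -0.0], [0.012, -1.0, 0.001], [-0.0, -0.001, -1.0]] q [ 0.3  -0.47  2.    0.    1.61  1.86]
```

View pics/w20.png

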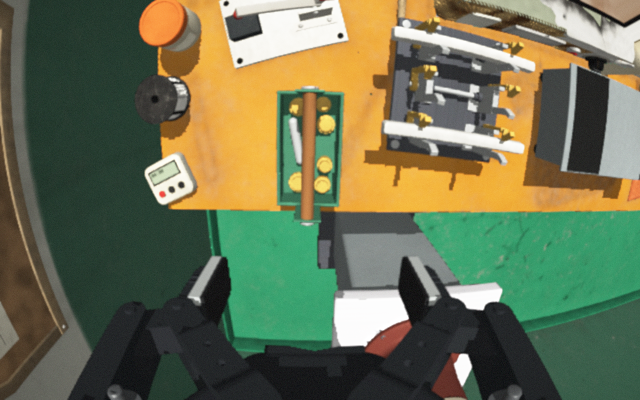

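```bash
python3 - <<'E'
from h import *
ci=np.load('ci20.npy',allow_pickle=True).item()
for p in[(310,93),(308.5,150),(307,218)]: print(np.round(atz('wrist',*p,.095,ci),4))
for p in[(277,93),(342,93),(341,210),(278,208)]: print('box',np.round(atz('wrist',*p,.05,ci),4))
E
```

```text
[0.4653 0.2008 0.095 ]
[0.4069 0.2018 0.095 ]
[0.3319 0.2028 0.095 ]
box [0.4664 0.2393 0.05  ]
box [0.467  0.1649 0.05  ]
box [0.325  0.1616 0.05  ]
box [0.3266 0.2399 0.05  ]
```

Call:
{"name": "send_rows", "arguments": {
  "series": [
    {"tx":1.6,"ty":-0.55,"tz":3,"wx":0,"wy":0,"wz":0.025,"jaw":0},
    {"tx":0,"ty":0,"tz":4,"wx":0,"wy":0,"wz":0,"jaw":0},
    {"tx":0,"ty":0,"tz":4,"wx":0,"wy":0,"wz":0,"jaw":0},
    {"tx":0,"ty":0,"tz":4,"wx":0,"wy":0,"wz":0,"jaw":0},
    {"tx":0,"ty":0,"tz":0,"wx":0,"wy":0,"wz":0,"jaw":0}
  ]
}}

```text
t: 31.72
tool_pos: [0.3945, 0.2098, 0.1264]
tool_rot: [-3.136, -0.022, -0.001]
contact_force: [-0.7, -0.0, -0.2]
opening: 0.0853
```

```bash
python3 - <<'E'
from h import *
st();rel([.397,.202,.087],xax=[1,-.015,0])
E
```

```text
t 31.73 pos [0.3945 0.2098 0.1264] op 0.0853 F [-0.7 -0.  -0.2]
[[1.0, 0.014, 0.001], [0.014, -1.0, 0.005], [0.001, -0.005, -1.0]] q [ 0.32 -0.3   2.13  0.    1.31  1.87]
shift cm [0.24 0.8  3.94]
turn [-0.005 -0.001  0.029]
```

Call:
{"name": "send_rows", "arguments": {
  "series": [
    {"tx":0.2,"ty":0.8,"tz":1,"wx":-0.005,"wy":0,"wz":0.029,"jaw":0},
    {"tx":0,"ty":0,"tz":1.5,"wx":0,"wy":0,"wz":0,"jaw":0},
    {"tx":0,"ty":0,"tz":1.2,"wx":0,"wy":0,"wz":0,"jaw":0},
    {"tx":0,"ty":0,"tz":0,"wx":0,"wy":0,"wz":0,"jaw":0.3}
  ]
}}

```text
t: 32.22
tool_pos: [0.4002, 0.2022, 0.0917]
tool_rot: [-3.14, 0.023, -0.012]
contact_force: [0.0, 0.4, 0.4]
opening: 0.0699
```

```bash
python3 - <<'E'
from h import *
st();rel([.397,.202,.087],xax=[1,-.015,0]);snap('wrist','w21.png')
E
```

```text
t 32.23 pos [0.4002 0.2022 0.0917] op 0.0699 F [0.  0.4 0.4]
[[1.0, -0.015, 0.008], [-0.015, -1.0, 0.002], [0.008, -0.002, -1.0]] q [ 0.3  -0.25  2.15 -0.    1.23  1.89]
shift cm [-0.32  0.03  0.47]
turn [-0.002 -0.008  0.   ]
```

View pics/w21.png

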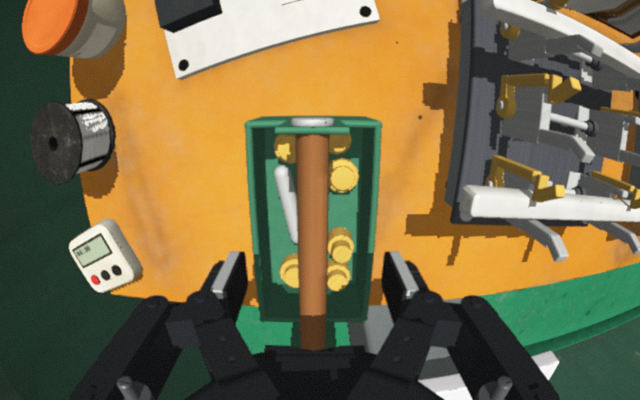

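Handle is centred between the jaws. Lower 4 mm, close, lift.

Call:
{"name": "send_rows", "arguments": {
  "series": [
    {"tx":-0.3,"ty":0,"tz":0.45,"wx":0,"wy":-0.008,"wz":0,"jaw":0.3},
    {"tx":0,"ty":0,"tz":0,"wx":0,"wy":0,"wz":0,"jaw":1},
    {"tx":0,"ty":0,"tz":0,"wx":0,"wy":0,"wz":0,"jaw":1},
    {"tx":0,"ty":0,"tz":0,"wx":0,"wy":0,"wz":0,"jaw":1},
    {"tx":0,"ty":0,"tz":0,"wx":0,"wy":0,"wz":0,"jaw":1}
  ],
  "squeeze": 110
}}

```text
t: 32.9
tool_pos: [0.3983, 0.2031, 0.0891]
tool_rot: [-3.138, 0.022, -0.004]
contact_force: [0.9, 0.8, -0.4]
opening: 0.0107
```

```bash
python3 - <<'E'
from h import *
st()
E
```

```text
t 32.9 pos [0.3983 0.2031 0.0891] op 0.0107 F [ 0.9  0.8 -0.4]
[[1.0, -0.014, 0.003], [-0.014, -1.0, 0.004], [0.003, -0.004, -1.0]] q [ 0.3  -0.24  2.16  0.    1.23  1.89]
```

Call:
{"name": "send_rows", "arguments": {
  "series": [
    {"tx":0,"ty":0,"tz":0,"wx":0,"wy":0,"wz":0,"jaw":1},
    {"tx":0,"ty":0,"tz":-3,"wx":0,"wy":0,"wz":0,"jaw":1},
    {"tx":0,"ty":0,"tz":-5,"wx":0,"wy":0,"wz":0,"jaw":1},
    {"tx":0,"ty":0,"tz":-5,"wx":0,"wy":0,"wz":0,"jaw":1},
    {"tx":0,"ty":0,"tz":-5,"wx":0,"wy":0,"wz":0,"jaw":1}
  ]
}}

```text
t: 33.52
tool_pos: [0.3919, 0.2001, 0.2615]
tool_rot: [3.137, -0.023, -0.031]
contact_force: [0.8, 0.1, -4.9]
opening: 0.0107
```

```bash
python3 - <<'E'
from h import *
st();rel([.47,-.2017,.28],xax=[1,0,0])
E
```

```text
t 33.52 pos [0.3919 0.2001 0.2615] op 0.0107 F [ 0.8  0.1 -4.9]
[[1.0, -0.014, -0.02], [-0.014, -1.0, -0.004], [-0.02, 0.005, -1.0]] q [ 0.3  -0.41  1.99  0.    1.59  1.89]
shift cm [ 8.35 40.08 -1.83]
turn [ 0.005  0.02  -0.014]
```

Call:
{"name": "send_rows", "arguments": {
  "series": [
    {"tx":1,"ty":4,"tz":-1,"wx":0.005,"wy":0.02,"wz":-0.014,"jaw":1},
    {"tx":1.2,"ty":5,"tz":-0.5,"wx":0,"wy":0,"wz":0,"jaw":1},
    {"tx":1.2,"ty":5,"tz":0,"wx":0,"wy":0,"wz":0,"jaw":1},
    {"tx":1.2,"ty":5,"tz":0,"wx":0,"wy":0,"wz":0,"jaw":1},
    {"tx":1.2,"ty":5,"tz":0,"wx":0,"wy":0,"wz":0,"jaw":1}
  ]
}}

```text
t: 34.15
tool_pos: [0.4504, -0.0435, 0.2759]
tool_rot: [-3.139, -0.014, -0.003]
contact_force: [1.5, 0.6, -4.7]
opening: 0.0107
```

```bash
python3 - <<'E'
from h import *
st();rel([.471,-.2017,.25],xax=[1,0,0])
E
```

```text
t 34.15 pos [ 0.4504 -0.0435  0.2759] op 0.0107 F [ 1.5  0.6 -4.7]
[[1.0, 0.009, 0.002], [0.009, -1.0, 0.002], [0.002, -0.002, -1.0]] q [-0.26 -0.4   1.95  0.    1.58  1.3 ]
shift cm [ 1.92 15.84  2.56]
turn [-0.002 -0.002  0.009]
```

Call:
{"name": "send_rows", "arguments": {
  "series": [
    {"tx":0.7,"ty":5,"tz":0,"wx":0,"wy":0,"wz":0.009,"jaw":1},
    {"tx":0.7,"ty":5,"tz":0,"wx":0,"wy":0,"wz":0,"jaw":1},
    {"tx":0.6,"ty":4,"tz":0,"wx":0,"wy":0,"wz":0,"jaw":1},
    {"tx":0,"ty":0,"tz":2,"wx":0,"wy":0,"wz":0,"jaw":1},
    {"tx":0,"ty":0,"tz":0,"wx":0,"wy":0,"wz":0,"jaw":1}
  ]
}}

```text
t: 34.78
tool_pos: [0.4664, -0.1898, 0.2452]
tool_rot: [-3.133, 0.011, 0.02]
contact_force: [0.8, 0.4, -5.3]
opening: 0.0109
```

```bash
python3 - <<'E'
from h import *
st();rel([.471,-.2017,.21],xax=[1,0,0]);snap('wrist','w22.png')
E
```

```text
t 34.77 pos [ 0.4664 -0.1898  0.2452] op 0.0109 F [ 0.8  0.4 -5.3]
[[1.0, -0.007, -0.013], [-0.007, -1.0, 0.009], [-0.013, -0.009, -1.0]] q [-0.53 -0.24  1.88  0.    1.51  1.04]
shift cm [0.51 1.22 3.5 ]
turn [-0.009  0.013 -0.007]
```

View pics/w22.png

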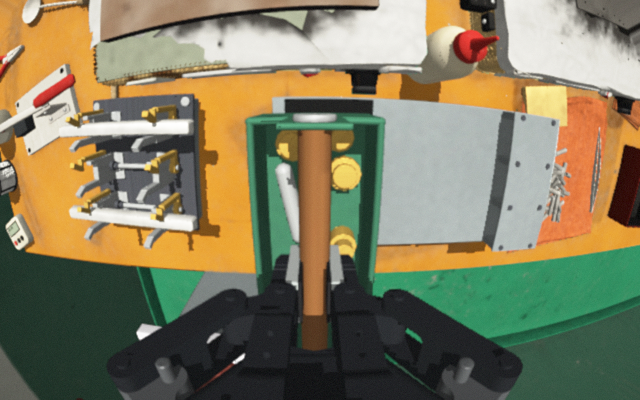

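Call:
{"name": "send_rows", "arguments": {
  "series": [
    {"tx":0.4,"ty":1.1,"tz":1,"wx":-0.009,"wy":0.013,"wz":-0.007,"jaw":1},
    {"tx":0,"ty":0,"tz":2.5,"wx":0,"wy":0,"wz":0,"jaw":1},
    {"tx":0,"ty":0,"tz":2,"wx":0,"wy":0,"wz":0,"jaw":1},
    {"tx":0,"ty":0,"tz":0,"wx":0,"wy":0,"wz":0,"jaw":1}
  ]
}}

```text
t: 35.33
tool_pos: [0.4727, -0.2002, 0.1907]
tool_rot: [3.136, 0.011, 0.012]
contact_force: [-0.5, 0.4, -4.7]
opening: 0.0106
```

```bash
python3 - <<'E'
from h import *
st();rel([.471,-.2017,.17],xax=[1,0,0])
E
```

```text
t 35.33 pos [ 0.4727 -0.2002  0.1907] op 0.0106 F [-0.5  0.4 -4.7]
[[1.0, 0.007, 0.008], [0.007, -1.0, -0.006], [0.007, 0.006, -1.0]] q [-0.55 -0.19  1.93 -0.    1.39  1.02]
shift cm [-0.18  0.13  2.06]
turn [ 0.006 -0.007  0.007]
```

Call:
{"name": "send_rows", "arguments": {
  "series": [
    {"tx":-0.2,"ty":0.1,"tz":0.8,"wx":0.006,"wy":-0.008,"wz":0,"jaw":1},
    {"tx":-0.1,"ty":0,"tz":0.8,"wx":0,"wy":-0.004,"wz":0,"jaw":1},
    {"tx":0,"ty":0,"tz":0.3,"wx":0,"wy":0,"wz":0,"jaw":1}
  ]
}}

```text
t: 35.7
tool_pos: [0.471, -0.2018, 0.1731]
tool_rot: [3.139, 0.013, -0.002]
contact_force: [0.2, 0.6, -4.4]
opening: 0.0108
```

```bash
python3 - <<'E'
from h import *
st()
E
```

```text
t 35.7 pos [ 0.471  -0.2018  0.1731] op 0.0108 F [ 0.2  0.6 -4.4]
[[1.0, 0.008, -0.001], [0.008, -1.0, -0.002], [-0.001, 0.002, -1.0]] q [-0.55 -0.17  1.94 -0.    1.37  1.01]
```

Call:
{"name": "send_rows", "arguments": {
  "series": [
    {"tx":0,"ty":0,"tz":0.4,"wx":0,"wy":0,"wz":0,"jaw":1},
    {"tx":0,"ty":0,"tz":0.3,"wx":0,"wy":0,"wz":0,"jaw":1}
  ]
}}

```text
t: 35.95
tool_pos: [0.471, -0.2027, 0.1691]
tool_rot: [3.138, 0.013, -0.003]
contact_force: [-11.7, 3.6, 16.2]
opening: 0.0102
```

```bash
python3 - <<'E'
from h import *
st()
E
```

```text
t 35.95 pos [ 0.471  -0.2027  0.1691] op 0.0102 F [-11.7   3.6  16.2]
[[1.0, 0.008, -0.002], [0.008, -1.0, -0.004], [-0.002, 0.004, -1.0]] q [-0.55 -0.16  1.94 -0.    1.36  1.01]
```

Contact and level. Release and rise.

Call:
{"name": "send_rows", "arguments": {
  "series": [
    {"tx":0,"ty":0,"tz":-0.1,"wx":0,"wy":0,"wz":0,"jaw":1},
    {"tx":0,"ty":0,"tz":0,"wx":0,"wy":0,"wz":0,"jaw":0},
    {"tx":0,"ty":0,"tz":0,"wx":0,"wy":0,"wz":0,"jaw":0},
    {"tx":0,"ty":0,"tz":0,"wx":0,"wy":0,"wz":0,"jaw":0},
    {"tx":0,"ty":0,"tz":0,"wx":0,"wy":0,"wz":0,"jaw":0}
  ]
}}

```text
t: 36.58
tool_pos: [0.4736, -0.204, 0.1738]
tool_rot: [3.134, 0.013, 0.008]
contact_force: [0.0, -0.8, -0.8]
opening: 0.0815
```

Call:
{"name": "send_rows", "arguments": {
  "series": [
    {"tx":0,"ty":0,"tz":-2,"wx":0,"wy":0,"wz":0,"jaw":0},
    {"tx":0,"ty":0,"tz":-5,"wx":0,"wy":0,"wz":0,"jaw":0},
    {"tx":-3,"ty":0,"tz":-5,"wx":0,"wy":0,"wz":0,"jaw":0},
    {"tx":-3,"ty":0,"tz":0,"wx":0,"wy":0,"wz":0,"jaw":0},
    {"tx":0,"ty":0,"tz":0,"wx":0,"wy":0,"wz":0,"jaw":0}
  ]
}}

```text
t: 37.2
tool_pos: [0.412, -0.2038, 0.3042]
tool_rot: [3.13, 0.014, 0.016]
contact_force: [0.4, -0.5, -1.2]
opening: 0.0853
```

```bash
python3 - <<'E'
from h import *
st();np.save('ci23.npy',ctrl.camera_info('wrist'),allow_pickle=True);snap('wrist','w23.png');snap('scene','s23.png');
E
```

```text
t 37.2 pos [ 0.412  -0.2038  0.3042] op 0.0853 F [ 0.4 -0.5 -1.2]
[[1.0, 0.009, 0.01], [0.009, -1.0, -0.012], [0.01, 0.012, -1.0]] q [-0.62 -0.4   1.91 -0.    1.62  0.94]
```

View pics/w23.png

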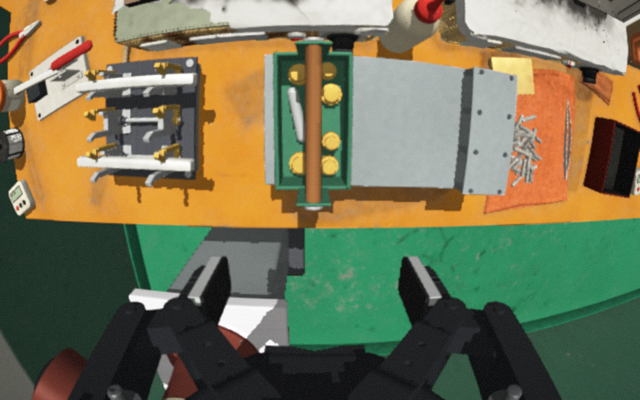

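View pics/s23.png

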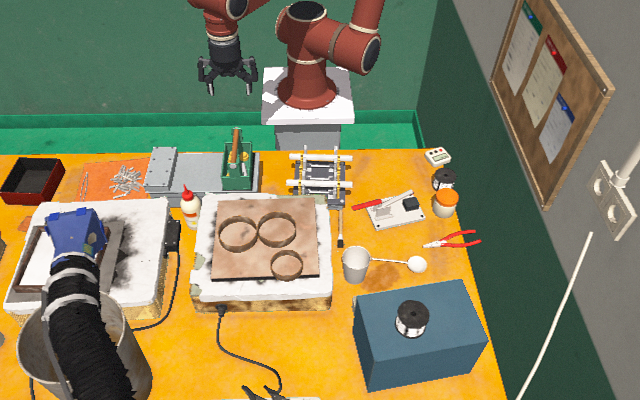

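```bash
python3 - <<'E'
from h import *
ci=np.load('ci23.npy',allow_pickle=True).item()
for p in[(315,44),(314.5,120),(315,206)]: print(np.round(atz('wrist',*p,.175,ci),4))
for p in[(276,53),(352,53),(351,188),(276,187)]: print('box',np.round(atz('wrist',*p,.13,ci),4))
for p in[(264,58),(264,184),(470,69),(466,192)]: print('deck/roof',np.round(atz('wrist',*p,.08 if p[0]<300 else .106,ci),4))
st()
E
python3 - <<'E'
import cv2
a=cv2.imread('pics/w23.png');cv2.imwrite('pics/w23c.png',cv2.resize(a[40:200,60:370],None,fx=2.5,fy=3,interpolation=cv2.INTER_CUBIC))
E
```

```text
[ 0.5404 -0.2055  0.175 ]
[ 0.476  -0.2057  0.175 ]
[ 0.4004 -0.2069  0.175 ]
box [ 0.5402 -0.1685  0.13  ]
box [ 0.541  -0.2419  0.13  ]
box [ 0.4046 -0.2446  0.13  ]
box [ 0.4051 -0.1674  0.13  ]
deck/roof [ 0.5429 -0.1493  0.08  ]
deck/roof [ 0.3948 -0.1473  0.08  ]
deck/roof [ 0.5411 -0.3828  0.106 ]
deck/roof [ 0.3948 -0.3913  0.106 ]
t 37.3 pos [ 0.4131 -0.2039  0.3038] op 0.0854 F [-0.3 -0.   0.4]
[[1.0, 0.01, 0.01], [0.01, -1.0, -0.011], [0.01, 0.011, -1.0]] q [-0.62 -0.39  1.91 -0.    1.62  0.94]
```

View pics/w23c.png

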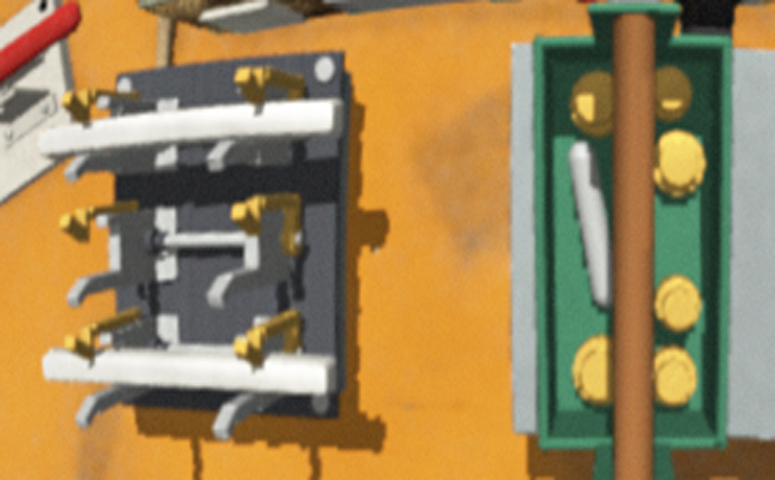

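```bash
python3 - <<'E'
from h import *
print(ctrl.finish_job())
E
```

```text
the job is handed in; nothing more can be done
None
```

I handed the job in at about 37 s. By my last checks it is complete, but `finish_job()` gives no verdict. This run had two bars, in the outer pigeonholes.

- **Caddy out:** I lifted the caddy off its pad and stood it upright on the bench left of the cradle. It was knocked about 3 cm while I handled the bars, so I measured it again before gripping it.
- **Bars:** One bar is in clip 1 and the other in clip 3.
    - **Height:** The tool stopped at seat height both times (30–40 N).
    - **Jaws:** In the close views the brass noses lie over both bars, and they match the empty clip 2, so the jaws look shut. I had no reading of the jaw angles.
    - **Centring:** Bar 1 is 3–8 mm off its clip's middle end to end (two views disagreed), and bar 3 about 3 mm. The limit is 25 mm.
- **Caddy back:** It stands on its pad with its centre about 6 mm from the pad's and its handle within about 0.02 rad of the rack's x axis. My estimates of the pad's x position ranged from 0.466 to 0.473 m, well inside the 25 mm limit.
- **The rest:** The last views show an empty rack and the cup, bottle and jar standing where they were. The gripper is open and clear, with about zero contact force.

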